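# Put the salvaged power-supply parts in their holders

### The job

Four parts pulled from a power supply stand about on the repair bench: put each into the grey holder made for it. Stand the round capacitor in the round cup, the transformer in the short tray, the heat sink in the long tray, and lower the ring choke over the post. Set each one down gently, without dropping it or tipping it over, and leave all four upright, resting fully on the floor or foot of their holders.

Things in the scene. Friction and masses are not known exactly. Their poses are not given: they have to be found in the camera images.
- capacitor: loose black upright cylinder, 40 mm in diameter and 62 mm high, with a silvery top and two brass terminals that stand 4 mm above it; about 0.12 kg. Origin at the centre of its underside, z up.
- transformer: loose mains transformer, 60 mm (its x) by 42 mm (its y), 46 mm high: a dark laminated core 60 x 24 x 46 mm with a yellow winding 38 mm (x) by 42 mm (y) and 42 mm high around its middle. Best gripped across the winding, along y. About 0.3 kg. Origin at the centre of its underside, z up.
- heatsink: loose bare aluminium heat sink with five upright fins along its length, 84 mm (its x) by 28 mm (its y), 42 mm high; grip it across the outer fins, along y. About 0.11 kg. Origin at the centre of its underside, z up.
- choke: loose ring-shaped (toroidal) choke lying flat, copper windings on a green core, 56 mm outer and 28 mm hole diameter, 34 mm high; about 0.1 kg. Origin at the centre of its underside (on the axis of the hole), z up.
- cup: fixed shallow round grey plastic cup for the capacitor, 66 mm outer and 58 mm inner diameter; floor 3 mm thick, rim 11 mm above the bench. Origin at the centre of its underside, on the bench, z up.
- short_tray: fixed shallow rectangular grey plastic tray for the transformer, outside 84 mm (its x) by 66 mm (its y), inside 76 x 58 mm; floor 4 mm thick, rim 11 mm above the bench. The transformer fits only with its x along the tray's x (either way round). Origin at the centre of its underside, z up.
- long_tray: fixed shallow rectangular grey plastic tray for the heat sink, outside 108 mm (its x) by 52 mm (its y), inside 100 x 44 mm; floor 4 mm thick, rim 11 mm above the bench. The heat sink fits only with its x along the tray's x (either way round). Origin at the centre of its underside, z up.
- post: fixed grey plastic post for the ring choke: a foot 46 mm in diameter and 8 mm high with an upright pin 12 mm in diameter whose tapered top is 38 mm above the bench. The choke rests on the foot with the pin through its hole. Origin at the centre of the foot's underside, z up.

How it is judged:
By the outcome, as a careful person would: the job done as asked, in the order asked, and still so for the second after the job is handed in, with the robot touching nothing.
It also fails if it takes over 109 s, if anything falls off the work surface, if the arm or the gripper's body presses on something with over 40 N, if the wrist force passes 120 N, or if a joint passes its speed limit or range.

### The arm

A 7-joint arm with a two-finger parallel gripper is mounted at the origin on the work surface. World frame = base frame: x ahead of the robot, y to its left, z up, the work surface at z = 0. Lengths are in m, angles in rad, forces in N, time in s.
With the tool pointing down it reaches from about 0.4 to 0.85 m from the base axis. Payload 4.5 kg.
Tool frame: the origin (TCP) lies midway between the tips of the shut fingers; the grasp point (between the pads) lies 19 mm behind it; z points along the fingers, x is the direction in which the jaws open and shut, and the axes are right-handed (so a half turn about z gives the same grasp; the last joint's range is limited). The gripper opens to 88 mm and grips with 3 to 60 N. Pads are 18 mm wide; open, the fingers measure 123 mm over their backs; the gripper's body (75 mm by 187 mm) begins 45 mm behind the grasp point.
Start: joints at [1.233, 0.689, -0.195, 1.565, 0.157, 0.902, -0.215], TCP at [0.227, -0.582, 0.239] pointing down, gripper open.
Joint ranges: [-3.01, 3.01], [-0.46, 2.08], [-1.47, 1.51], [0.13, 2.56], [-1, 4.14], [0.04, 2.09], [-2.66, 2.66]. Speed limits (rad/s): [2.57, 2.57, 3.14, 3.14, 3.14, 3.14, 3.14].

### API

Orientations are given as a unit quaternion [x, y, z, w].
In Python, from plant import r gives the robot as it stands. The module is installed in compiled form; this text tells all that it offers.
- The arm moves only by the tool play_rows, never from a script. Its argument "increments" is a list of rows, each a list of 7 numbers: the opening, from 0 (shut) to 1 (fully open), then the shift along the tool's x, y, z in mm, then the turn, a rotation vector about the tool's x, y, z in rad. In form: [[hand, dx, dy, dz, wx, wy, wz], ...]. A call has exactly 8 rows; each row shifts and turns the pose as measured when the row begins, along the tool's axes as they then stand; what a row does not reach is not made up. A row lasts 1/8 s, in which the tool goes at most 62.5 mm and 10.7 degrees, less where a joint would pass 70% of its speed; a pose out of reach is approached as far as the arm can. A call is refused whole if a number of a shift passes 62.5 or a number of a turn 0.188, either way. A call with a gripper value outside its range is refused whole. The fingers move at their own pace and stop on an object; "grip_force" is the grip in N (left out, the last holds). Time passes only in rows, so rows that do not move let the fingers close, or fill a call up. It gives the time, the measured TCP pose, the force and the opening at its end, in the units of the state.
- r.get_state(): the state, without advancing time (a new reading comes with each control period).
- r.snapshot(name): name is "scene" or "top"; returns the picture (384x512x3 uint8, red, green, blue); there is no depth.
- r.get_calibration(name): a dict with "fx", "fy", "cx", "cy" (pixels), "R" (3x3) and "t" (3): a world point X has camera coordinates R X + t. Camera axes: x right, y down, z forward; pixel columns grow to the right and rows downward; lengths in m; the calibration is good to about 2 mm. A picture is of the moment at which its call begins. get_calibration takes no time and is no camera call.
- r.finish_job(): hands the job in, once; it reports no verdict.
The state is a dict: "clock": time; "q": joint angles; "qd": joint speeds; "joint_torque": joint torques, N m; "tool_pos": TCP position; "eef_rot": TCP orientation; "contact_force": force on the tool from outside, world axes, zero at the start; "moment": the same for the moment, N m; "opening": opening from 0.0 (shut) to 1.0 (fully open).
Only numpy, scipy, OpenCV 4.12 (cv2) and the standard library are available. Lean on these libraries where they do the work, as an engineer would, in place of code of your own. Each camera call takes 0.05 s, during which the arm holds its last target.

## Working session

There is one attempt and no reset: what is moved stays moved. The work goes in short steps, Python scripts to look and compute and a tool call to move; the robot and the scene stay as the last step left them, time stands still between calls to the robot, and variables do not carry over. Pictures are saved under pics/ and viewed, and the job is handed in when it is done.

Besides the shell and the picture viewer there is one more tool, called after ">>>" as a command line: name --pt "numbers of a row" for each row, then --argument value for the rest. play_rows: Moves the arm, as the interface text tells. Its arguments: {"type":"object","properties":{"increments":{"type":"array"},"grip_force":{"type":"number"}},"required":["increments"]}

```bash
mkdir -p pics
python3 - <<'E'
from plant import r
import cv2
s=r.get_state(); print(s)
for n in("scene","top"):
    im=r.snapshot(n); cv2.imwrite(f"pics/{n}0.png",cv2.cvtColor(im,cv2.COLOR_RGB2BGR)); print(n,r.get_calibration(n))
E
```

```text
{'clock': 0.0, 'q': array([ 1.23280299,  0.68999545, -0.19450944,  1.56633875,  0.15731735,
        0.90250767, -0.21509474]), 'qd': array([ 0.00062344, -0.00100195, -0.00139093,  0.00084153, -0.00096852,
        0.00088364, -0.00077586]), 'joint_torque': array([-7.75682274e-04, -5.27572703e+01, -1.26771066e+00, -1.53430098e+01,
       -5.28381276e-02,  6.56928823e-03,  1.61421635e-04]), 'tool_pos': array([ 0.22677025, -0.58172762,  0.23790418]), 'eef_rot': array([ 8.25643794e-01, -5.64190982e-01, -8.06156175e-04, -4.59461106e-04]), 'contact_force': array([ 0.14065022, -0.75355577, -0.51939712]), 'moment': array([1.45916295e-02, 6.53397577e-05, 2.36821654e-02]), 'opening': 1.0001061613158606}
scene {'fx': 408.18235506308747, 'fy': 408.18235506308747, 'cx': 258.4145034702171, 'cy': 187.4927053196444, 'R': array([[-0.70005371,  0.7138018 , -0.02029299],
       [ 0.43418801,  0.40292008, -0.80568988],
       [-0.56692643, -0.57283716, -0.59198988]]), 't': array([ 0.36975466, -0.20445428,  1.38267836])}
top {'fx': 461.61828812818663, 'fy': 461.61828812818663, 'cx': 251.9582862212644, 'cy': 187.46556986580407, 'R': array([[ 0.01582317, -0.99967541,  0.01996748],
       [-0.9943063 , -0.01783658, -0.10505632],
       [ 0.10537837, -0.01819147, -0.99426579]]), 't': array([-0.01781025,  0.55448326,  1.13943319])}
```

```bash
python3 -c "
import cv2
im=cv2.imread('pics/top0.png');cv2.imwrite('pics/top0b.png',cv2.resize(im,(800,600),interpolation=cv2.INTER_CUBIC))"
```

```text
(no output)
```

View pics/top0.png

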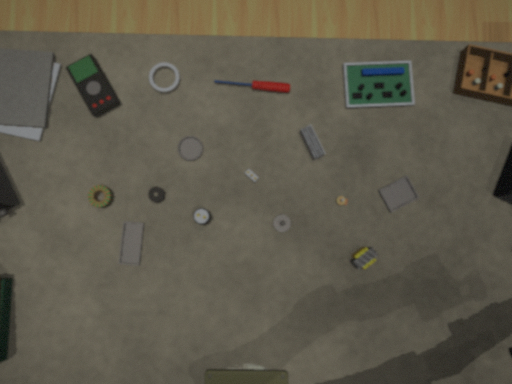

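View pics/scene0.png

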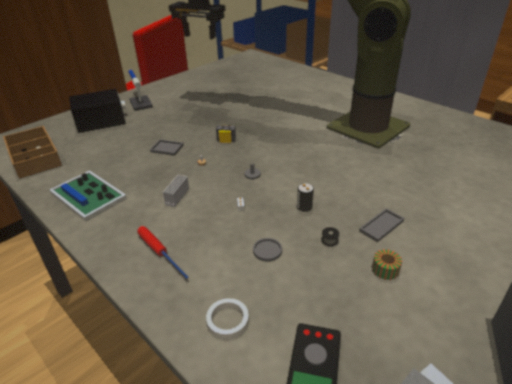

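Top view: the capacitor is at (202,216), transformer (365,258), heat sink (312,142) and choke (101,196). The cup is at (191,149), short tray (398,194), long tray (132,243) and post (282,224). I'll enlarge each for measurement.

```bash
cat > h.py <<'E'
import numpy as np, cv2
from plant import r
C={n:r.get_calibration(n) for n in("scene","top")}
def proj(n,X):
    c=C[n]; p=np.atleast_2d(X)@c["R"].T+c["t"]
    return np.c_[c["fx"]*p[:,0]/p[:,2]+c["cx"],c["fy"]*p[:,1]/p[:,2]+c["cy"]]
def back(n,uv,z):
    c=C[n]; uv=np.atleast_2d(uv).astype(float)
    d=np.c_[(uv[:,0]-c["cx"])/c["fx"],(uv[:,1]-c["cy"])/c["fy"],np.ones(len(uv))]@c["R"]
    o=-c["R"].T@c["t"]; return o+d*((z-o[2])/d[:,2])[:,None]
def snap(n,f):
    im=cv2.cvtColor(r.snapshot(n),cv2.COLOR_RGB2BGR); cv2.imwrite(f"pics/{f}.png",im); return im
def mosaic(im,cs,f,h=28,k=3.5):
    t=[]
    for i,(u,v) in enumerate(cs):
        a=im[max(v-h,0):v+h,max(u-h,0):u+h]; a=cv2.resize(a,(196,196),interpolation=cv2.INTER_CUBIC)
        a=cv2.convertScaleAbs(a,alpha=1.6); t.append(a)
    cv2.imwrite(f"pics/{f}.png",np.vstack([np.hstack(t[:4]),np.hstack(t[4:8])]))
E
python3 - <<'E'
from h import *
T=[(202,216),(365,258),(312,142),(101,196),(191,149),(398,194),(132,243),(282,224)]
mosaic(cv2.imread('pics/top0.png'),T,'mt')
S=[(305,197),(226,135),(176,190),(386,264),(267,250),(167,147),(382,225),(253,172)]
mosaic(cv2.imread('pics/scene0.png'),S,'ms')
print(np.round(np.c_[back('top',T,0.02),back('scene',S,.02)],3))
E
```

```text
[[ 0.481  0.117  0.02   0.465  0.106  0.02 ]
 [ 0.382 -0.297  0.02   0.384 -0.287  0.02 ]
 [ 0.677 -0.162  0.02   0.674 -0.162  0.02 ]
 [ 0.527  0.373  0.02   0.529  0.376  0.02 ]
 [ 0.652  0.15   0.02   0.67   0.166  0.02 ]
 [ 0.546 -0.383  0.02   0.559 -0.366  0.02 ]
 [ 0.41   0.29   0.02   0.426  0.305  0.02 ]
 [ 0.464 -0.086  0.02   0.475 -0.072  0.02 ]]
```

View pics/mt.png

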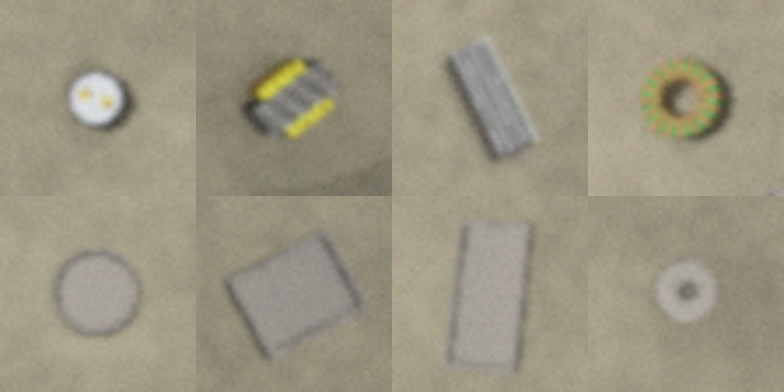

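View pics/ms.png

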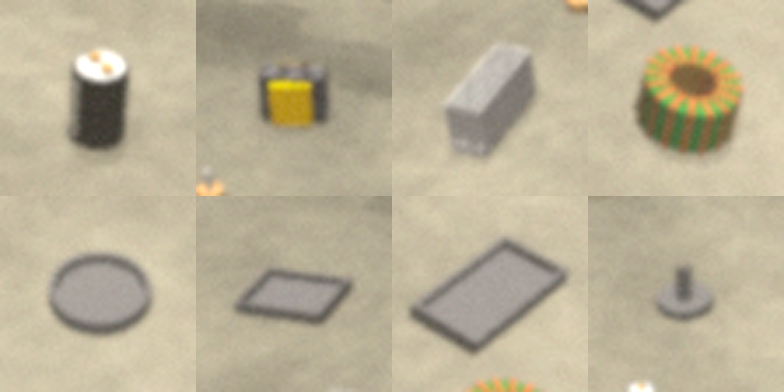

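```bash
cat >> h.py <<'E'
def pt(c,m,n,z):  # mosaic px -> world
    m=np.atleast_2d(m).astype(float)
    return back(n,(m+.5)/3.5-.5+np.array(c)-28,z)
def mom(mask):
    m=cv2.moments(mask.astype(np.uint8),True); return np.array([m['m10']/m['m00'],m['m01']/m['m00']]),m['m00']
E
python3 - <<'E'
from h import *
T=[(202,216),(365,258),(312,142),(101,196),(191,149),(398,194),(132,243),(282,224)]
im=cv2.imread('pics/top0.png'); k=6
big=cv2.resize(im,None,fx=k,fy=k,interpolation=cv2.INTER_CUBIC); hsv=cv2.cvtColor(big,cv2.COLOR_BGR2HSV)
def win(c,h=26):
    m=np.zeros(big.shape[:2],bool); u,v=c; m[(v-h)*k:(v+h)*k,(u-h)*k:(u+h)*k]=1; return m
def toO(p): return (np.asarray(p)+.5)/k-.5
H,S,V=[hsv[...,i].astype(int) for i in range(3)]
# bench is brownish (S~40?), grey plastic low S
for c in T: 
    u,v=c; print(c,hsv[v*k,u*k],hsv[(v-20)*k,(u-20)*k])
w=win(T[0]); m=w&(V>135); p,a=mom(m); print('cap',back('top',toO(p),.062),a/36)
w=win(T[1]); m=w&(S>140)&(V>90); n,l,st,ce=cv2.connectedComponentsWithStats(m.astype(np.uint8))
for i in range(1,n):
    if st[i,4]>300: 
        ys,xs=np.nonzero(l==i); q=back('top',toO(np.c_[xs,ys]),.042); e,ev=np.linalg.eigh(np.cov(q[:,:2].T)); print('yel',q.mean(0),np.degrees(np.arctan2(ev[1,1],ev[0,1])),st[i,4]/36)
E
```

```text
(202, 216) [ 38   8 136] [ 22  45 103]
(365, 258) [40 10 73] [21 45 90]
(312, 142) [60  3 88] [ 22  45 108]
(101, 196) [ 22  48 100] [ 25  44 104]
(191, 149) [ 20  22 105] [ 23  43 101]
(398, 194) [15 21 95] [21 44 98]
(132, 243) [ 16  26 106] [ 23  45 103]
(282, 224) [21 25 72] [23 46 95]
cap [[0.47934036 0.11569522 0.062     ]] 52.75
yel [ 0.39675482 -0.27972539  0.042     ] 127.18534462091296 50.55555555555556
yel [ 0.36951746 -0.30103629  0.042     ] 127.46225975676519 26.166666666666668
```

Run:
```python
from h import *
T=[(202,216),(365,258),(312,142),(101,196),(191,149),(398,194),(132,243),(282,224)]
nm=['cap','trafo','hs','choke','cup','stray','ltray','post']
zz=[.062,.046,.042,.034,.011,.011,.011,.008]
im=cv2.imread('pics/top0.png'); k=6
big=cv2.resize(cv2.GaussianBlur(im,(3,3),0),None,fx=k,fy=k,interpolation=cv2.INTER_CUBIC); hsv=cv2.cvtColor(big,cv2.COLOR_BGR2HSV)
def toO(p): return (np.asarray(p)+.5)/k-.5
H,S,V=[hsv[...,i].astype(int) for i in range(3)]
vis=[]
for c,n,z in zip(T,nm,zz):
    u,v=c;h=26; sl=np.s_[(v-h)*k:(v+h)*k,(u-h)*k:(u+h)*k]
    s,vv=S[sl],V[sl]
    if n=='cap': m=(vv>112)&(s<35)
    elif n=='choke': m=(s>62)
    elif n=='trafo': m=(s>90)&(vv>70)
    else: m=s<35
    m=cv2.morphologyEx(m.astype(np.uint8),cv2.MORPH_OPEN,np.ones((5,5)))
    if n!='trafo':
        N,l,st,ce=cv2.connectedComponentsWithStats(m); i=1+np.argmax(st[1:,4]); m=(l==i).astype(np.uint8)
    ct=max(cv2.findContours(m,cv2.RETR_EXTERNAL,cv2.CHAIN_APPROX_NONE)[0],key=len)[:,0]+[(u-h)*k,(v-h)*k]
    if n=='trafo':
        ys,xs=np.nonzero(m); ct=np.c_[xs,ys]+[(u-h)*k,(v-h)*k]
    w=back('top',toO(ct),z)[:,:2]*1000
    if n in('cap','choke','cup','post'): print(n,np.round(cv2.minEnclosingCircle(w.astype(np.float32)),1) if 0 else cv2.minEnclosingCircle(w.astype(np.float32)), cv2.fitEllipse(w.astype(np.float32)))
    else: print(n,cv2.minAreaRect(w.astype(np.float32)))
    vis.append(cv2.resize(m*255,(196,196)))
cv2.imwrite('pics/mask.png',np.vstack([np.hstack(vis[:4]),np.hstack(vis[4:])]))
```

```text
cap ((479.89532470703125, 116.0724105834961), 16.504840850830078) ((479.95074462890625, 115.9673080444336), (31.958213806152344, 32.359283447265625), 51.379798889160156)
trafo ((385.51116943359375, -288.46697998046875), (50.067138671875, 43.30128860473633), 37.56476974487305)
hs ((672.796142578125, -158.98739624023438), (93.1635971069336, 41.873382568359375), 26.068984985351562)
choke ((526.56591796875, 371.7468566894531), 32.756736755371094) ((526.3527221679688, 372.27252197265625), (58.16657638549805, 62.96509552001953), 163.1863250732422)
cup ((657.22607421875, 153.20053100585938), 33.72358322143555) ((656.75439453125, 153.3830108642578), (64.37178039550781, 65.43889617919922), 114.45438385009766)
stray ((548.016845703125, -387.810791015625), (71.09026336669922, 91.57588195800781), 27.449052810668945)
ltray ((410.48834228515625, 294.77313232421875), (56.00286865234375, 110.45777130126953), 85.92339324951172)
post ((467.728515625, -85.96825408935547), 24.194515228271484) ((467.36163330078125, -85.9000244140625), (46.567684173583984, 46.62512969970703), 35.460758209228516)
```

View pics/mask.png

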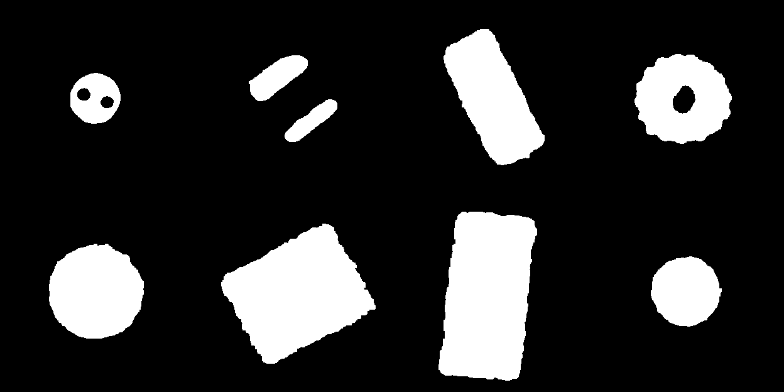

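```bash
cat > fit.py <<'E'
from h import *
from scipy.optimize import minimize
def cyl(R,h,z0=0,n=48):
    a=np.linspace(0,2*np.pi,n); c=np.c_[R*np.cos(a),R*np.sin(a)]
    return np.vstack([np.c_[c,np.full(n,z0)],np.c_[c,np.full(n,h)]])
def box(a,b,h,z0=0): return np.array([[x,y,z] for x in(-a/2,a/2) for y in(-b/2,b/2) for z in(z0,h)])
M={'cap':[cyl(.02,.062)],'trafo':[box(.06,.024,.046),box(.038,.042,.042,.002)],'hs':[box(.084,.028,.042)],'choke':[cyl(.028,.034)],
'cup':[cyl(.033,.011)],'stray':[box(.084,.066,.011)],'ltray':[box(.108,.052,.011)],'post':[cyl(.023,.008),cyl(.006,.038)]}
def pose(m,p):
    c,s=np.cos(p[2]),np.sin(p[2]); return np.c_[m@np.array([[c,s,0],[-s,c,0],[0,0,1]])[:,:2]+p[:2],m[:,2]] if 0 else np.c_[m[:,0]*c-m[:,1]*s+p[0],m[:,0]*s+m[:,1]*c+p[1],m[:,2]]
def render(n,name,p,org,h,k):
    im=np.zeros((2*h*k,2*h*k),np.uint8)
    for m in M[name]:
        uv=((proj(n,pose(m,p))-org+.5)*k-.5); hl=cv2.convexHull(uv.astype(np.float32))
        cv2.fillConvexPoly(im,np.round(hl*16).astype(np.int32),255,shift=4)
    return im
def fit(n,name,img,c,p0,h=32,k=6,rot=True,z0=0,vis=None):
    org=np.array(c)-h
    a=img[org[1]:org[1]+2*h,org[0]:org[0]+2*h]
    lab=cv2.cvtColor(a,cv2.COLOR_BGR2LAB).astype(np.float32)
    b=np.median(np.vstack([lab[:4].reshape(-1,3),lab[-4:].reshape(-1,3)]),0)
    d=np.abs((lab[...,1]-b[1]))+np.abs(lab[...,2]-b[2])+(0.35*np.maximum(np.abs(lab[...,0]-b[0])-10,0))
    d=cv2.GaussianBlur(d,(0,0),.6); d=np.clip(cv2.resize(d,None,fx=k,fy=k,interpolation=cv2.INTER_CUBIC)/8,0,1)
    def cost(q):
        p=[q[0],q[1],q[2] if rot else 0]
        s=cv2.GaussianBlur(render(n,name,p,org,h,k),(0,0),4)/255.
        return -(2*(s*d).sum()/(s.sum()+d.sum()))
    dx=np.array([.006,.006,.12])
    q=np.array(p0,float); 
    for it in range(3):
        sim=np.vstack([q]+[q+dx*e/(it+1) for e in np.eye(3)]); res=minimize(cost,q,method='Nelder-Mead',options=dict(initial_simplex=sim,xatol=1e-4,fatol=1e-6)); q=res.x
    if vis is not None:
        v=cv2.resize(cv2.convertScaleAbs(a,alpha=1.5),None,fx=k,fy=k,interpolation=cv2.INTER_CUBIC)
        ct=cv2.findContours(render(n,name,[q[0],q[1],q[2] if rot else 0],org,h,k),cv2.RETR_EXTERNAL,cv2.CHAIN_APPROX_NONE)[0]
        cv2.drawContours(v,ct,-1,(0,0,255),1); vis.append(cv2.resize(v,(196,196),interpolation=cv2.INTER_AREA))
    return q,-res.fun
E
python3 - <<'E'
from fit import *
P={'cap':(.480,.116,0),'trafo':(.384,-.290,2.22),'hs':(.675,-.160,.45),'choke':(.527,.372,0),'cup':(.657,.153,0),'stray':(.548,-.388,.48+1.57),'ltray':(.4105,.295,-.07),'post':(.467,-.086,0)}
for n in('top','scene'):
    img=cv2.imread(f'pics/{n}0.png'); vis=[]
    for k,p in P.items():
        c=np.round(proj(n,[p[0],p[1],.02])[0]).astype(int)
        q,f=fit(n,k,img,c,p,rot=k in('trafo','hs','stray','ltray'),vis=vis); print(n,k,np.round(q[:2]*1000,1),round(np.degrees(q[2]),1),round(f,3))
    cv2.imwrite(f'pics/fit_{n}.png',np.vstack([np.hstack(vis[:4]),np.hstack(vis[4:])]))
E
```

```text
top cap [479.3 114. ] 0.1 0.491
top trafo [ 382.8 -290.4] 128.5 0.551
top hs [ 674.4 -160. ] 26.7 0.652
top choke [527.1 375.1] -2.4 0.599
top cup [657.5 153.7] 3.9 0.563
top stray [ 547.1 -387.8] 118.0 0.693
top ltray [410.4 294.6] -3.7 0.662
top post [467.3 -86.6] 5.6 0.407
scene cap [480.  117.2] 2.9 0.602
scene trafo [ 383.8 -288.7] 119.4 0.391
scene hs [ 675.7 -158.7] 22.3 0.611
scene choke [526.3 375.4] 1.2 0.655
scene cup [658.  154.6] -0.1 0.7
scene stray [ 547.3 -387.8] 117.3 0.566
scene ltray [410.3 296.8] -4.8 0.718
scene post [467.5 -85.2] 4.4 0.317
```

View pics/fit_top.png

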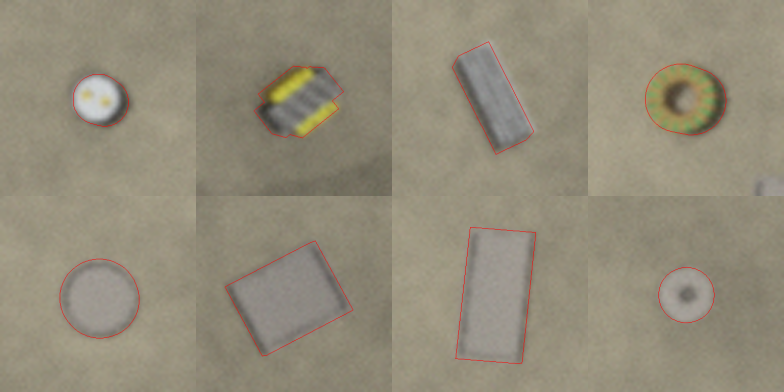

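View pics/fit_scene.png

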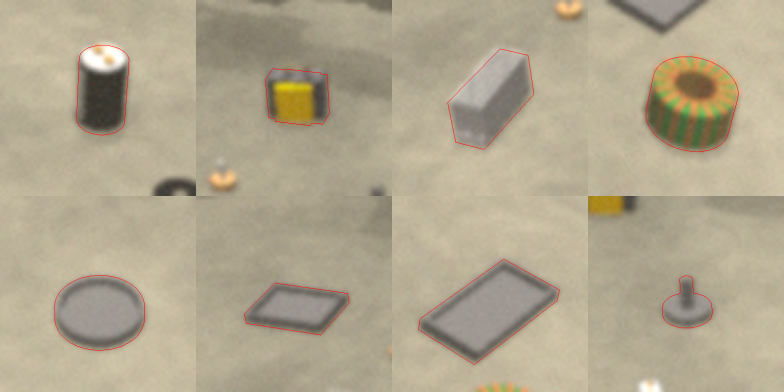

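Both views agree within about 3 mm and the overlays sit on the outlines. My figures (mm, degrees):

| Item | Position | Angle |
|---|---|---|
| Capacitor | (479.7, 115.5) | – |
| Transformer | (383.3, -289.5) | 127.5 |
| Heat sink | (675, -159.5) | 26.3 |
| Choke | (526.8, 375) | – |
| Cup | (657.7, 154) | – |
| Short tray | (547.2, -387.8) | 117.7 |
| Long tray | (410.4, 295.5) | -4.2 |
| Post | (467.4, -86) | – |

Next I'll write the planner, then move to the capacitor.

```bash
cat > plan.py <<'E'
import sys,numpy as np
from plant import r
from scipy.spatial.transform import Rotation as Ro
def state():
    s=r.get_state(); R=Ro.from_quat(s['eef_rot']).as_matrix(); return s,R
def plan(x,y,z,yaw,n,hand):
    """target mm, yaw deg of tool x (mod 180); n rows of equal steps"""
    s,R=state(); p=s['tool_pos']*1000
    cur=np.degrees(np.arctan2(R[1,0],R[0,0]))
    d=(yaw-cur+90)%180-90
    c,sn=np.cos(np.radians(cur+d)),np.sin(np.radians(cur+d))
    Rt=np.array([[c,sn,0],[sn,-c,0],[0,0,-1]])
    w=Ro.from_matrix(R.T@Rt).as_rotvec()/n; dR=Ro.from_rotvec(w).as_matrix()
    step=(np.array([x,y,z])-p)/n; Rc=R.copy(); rows=[]
    for i in range(n):
        rows.append([hand]+list(np.round(Rc.T@step,1))+list(np.round(w,3))); Rc=Rc@dR
    print('t',round(s['clock'],2),'p',np.round(p,1),'yaw',round(cur,1),'d',round(d,1),'tilt',np.round(R[:2,2],3),'op',round(s['opening'],3),'F',np.round(s['contact_force'],1),'q7',round(s['q'][6],2))
    print([[float(v) for v in w] for w in rows],'max',np.abs(np.array(rows)[:,1:4]).max(),np.abs(w).max())
if __name__=='__main__':
    a=[float(v) for v in sys.argv[1:]]; plan(a[0],a[1],a[2],a[3],int(a[4]),a[5])
E
python3 plan.py 479.7 115.5 150 13.5 16 1
```

```text
t 0.1 p [ 226.8 -581.8  238. ] yaw -68.7 d 82.2 tilt [-0.001  0.001] op 1.002 F [-0.7 -0.   0.4] q7 -0.22
[[1.0, -34.8, -30.6, 5.6, -0.0, 0.0, -0.09], [1.0, -32.0, -33.6, 5.5, -0.0, 0.0, -0.09], [1.0, -28.8, -36.3, 5.5, -0.0, 0.0, -0.09], [1.0, -25.5, -38.7, 5.5, -0.0, 0.0, -0.09], [1.0, -21.9, -40.9, 5.5, -0.0, 0.0, -0.09], [1.0, -18.2, -42.6, 5.5, -0.0, 0.0, -0.09], [1.0, -14.3, -44.1, 5.5, -0.0, 0.0, -0.09], [1.0, -10.3, -45.2, 5.5, -0.0, 0.0, -0.09], [1.0, -6.2, -45.9, 5.5, -0.0, 0.0, -0.09], [1.0, -2.0, -46.3, 5.5, -0.0, 0.0, -0.09], [1.0, 2.1, -46.3, 5.5, -0.0, 0.0, -0.09], [1.0, 6.3, -45.9, 5.5, -0.0, 0.0, -0.09], [1.0, 10.3, -45.2, 5.5, -0.0, 0.0, -0.09], [1.0, 14.3, -44.1, 5.5, -0.0, 0.0, -0.09], [1.0, 18.2, -42.6, 5.5, -0.0, 0.0, -0.09], [1.0, 22.0, -40.8, 5.5, -0.0, 0.0, -0.09]] max 46.3 0.08965796478440738
```

>>> play_rows --pt "1 -35 -31 5.5 0 0 -0.09" --pt "1 -32 -34 5.5 0 0 -0.09" --pt "1 -29 -36 5.5 0 0 -0.09" --pt "1 -25.5 -39 5.5 0 0 -0.09" --pt "1 -22 -41 5.5 0 0 -0.09" --pt "1 -18 -43 5.5 0 0 -0.09" --pt "1 -14 -44 5.5 0 0 -0.09" --pt "1 -10 -45 5.5 0 0 -0.09"

```text
clock: 1.1
tool_pos: [0.3529, -0.2246, 0.191]
eef_rot: [0.973, -0.23, -0.0, -0.0]
contact_force: [0.3, -0.5, 0.3]
opening: 0.999
```

```bash
python3 plan.py 479.7 115.5 150 13.5 8 1
```

```text
t 1.1 p [ 352.9 -224.6  191. ] yaw -26.6 d 40.1 tilt [-0.001  0.001] op 0.999 F [ 0.3 -0.5  0.3] q7 -0.4
[[1.0, -4.8, -45.1, 5.1, -0.0, 0.0, -0.087], [1.0, -0.9, -45.4, 5.1, -0.0, 0.0, -0.087], [1.0, 3.1, -45.3, 5.1, -0.0, 0.0, -0.087], [1.0, 7.0, -44.8, 5.1, -0.0, 0.0, -0.087], [1.0, 10.9, -44.0, 5.1, -0.0, 0.0, -0.087], [1.0, 14.7, -42.9, 5.1, -0.0, 0.0, -0.087], [1.0, 18.4, -41.5, 5.1, -0.0, 0.0, -0.087], [1.0, 22.0, -39.7, 5.1, -0.0, 0.0, -0.087]] max 45.4 0.08743627901512942
```

Tracking is nearly exact, so I'll continue to the point above the capacitor.

>>> play_rows --pt "1 -5 -45 5 0 0 -0.087" --pt "1 -1 -45.5 5 0 0 -0.087" --pt "1 3 -45.5 5 0 0 -0.087" --pt "1 7 -45 5 0 0 -0.087" --pt "1 11 -44 5 0 0 -0.087" --pt "1 14.5 -43 5 0 0 -0.087" --pt "1 18.5 -41.5 5 0 0 -0.087" --pt "1 22 -40 5 0 0 -0.087" --grip_force 25

```text
clock: 2.1
tool_pos: [0.4794, 0.1288, 0.1488]
eef_rot: [0.992, 0.127, -0.001, -0.0]
contact_force: [0.5, 0.5, 0.3]
opening: 1.002
```

```bash
python3 plan.py 479.7 115.5 21 13.5 8 1
```

```text
t 2.1 p [479.4 128.8 148.8] yaw 14.6 d -1.1 tilt [-0.002 -0.   ] op 1.002 F [0.5 0.5 0.3] q7 -0.6
[[1.0, -0.4, 1.6, 16.0, -0.0, 0.0, 0.002], [1.0, -0.4, 1.6, 16.0, -0.0, 0.0, 0.002], [1.0, -0.4, 1.6, 16.0, -0.0, 0.0, 0.002], [1.0, -0.4, 1.6, 16.0, -0.0, 0.0, 0.002], [1.0, -0.4, 1.6, 16.0, -0.0, 0.0, 0.002], [1.0, -0.4, 1.6, 16.0, -0.0, 0.0, 0.002], [1.0, -0.4, 1.6, 16.0, -0.0, 0.0, 0.002], [1.0, -0.4, 1.6, 16.0, -0.0, 0.0, 0.002]] max 16.0 0.0024317642009508223
```

Momentum carried the arm about 13 mm past, so I'll correct sideways first and then descend, slowing at the end.

>>> play_rows --pt "1 -2 6.5 10 0 0 0.01" --pt "1 -1.5 6 15 0 0 0.01" --pt "1 0 0 15 0 0 0" --pt "1 0 0 15 0 0 0" --pt "1 0 0 15 0 0 0" --pt "1 0 0 12 0 0 0" --pt "1 0 0 6 0 0 0" --pt "1 0 0 0 0 0 0"

```text
clock: 3.1
tool_pos: [0.4775, 0.1129, 0.0559]
eef_rot: [0.993, 0.116, -0.003, 0.001]
contact_force: [-0.1, -0.2, -0.6]
opening: 1.001
```

```bash
python3 plan.py 479.7 115.5 21 13.5 4 1
```

```text
t 3.1 p [477.5 112.9  55.9] yaw 13.3 d 0.2 tilt [-0.005 -0.003] op 1.001 F [-0.1 -0.2 -0.6] q7 -0.7
[[1.0, 0.7, -0.5, 8.7, 0.0, 0.002, -0.001], [1.0, 0.7, -0.5, 8.7, 0.0, 0.002, -0.001], [1.0, 0.7, -0.5, 8.7, 0.0, 0.002, -0.001], [1.0, 0.7, -0.5, 8.7, 0.0, 0.002, -0.001]] max 8.7 0.001509119517300685
```

>>> play_rows --pt "1 1 -1 10 0 0.003 0" --pt "1 1 -1 10 0 0.003 0" --pt "1 0.5 -0.5 8 0 0 0" --pt "1 0 0 5 0 0 0" --pt "1 0 0 0 0 0 0" --pt "0.4 0 0 0 0 0 0" --pt "0.4 0 0 0 0 0 0" --pt "0.3 0 0 0 0 0 0"

```text
clock: 4.1
tool_pos: [0.4803, 0.1165, 0.0215]
eef_rot: [0.993, 0.116, 0.001, 0.0]
contact_force: [0.3, -0.0, -0.2]
opening: 0.687
```

```bash
python3 plan.py 479.7 115.5 21 13.5 4 1;python3 -c "
from h import *
im=snap('top','a1'); im2=snap('scene','a1s'); cv2.imwrite('pics/a1m.png',np.hstack([cv2.resize(im[160:270,150:260],(390,390)),cv2.resize(im2[140:250,250:360],(390,390))]))"
```

```text
t 4.1 p [480.3 116.5  21.5] yaw 13.3 d 0.2 tilt [ 0.003 -0.001] op 0.687 F [ 0.3 -0.  -0.2] q7 -0.73
[[1.0, -0.2, 0.2, 0.1, 0.0, -0.001, -0.001], [1.0, -0.2, 0.2, 0.1, 0.0, -0.001, -0.001], [1.0, -0.2, 0.2, 0.1, 0.0, -0.001, -0.001], [1.0, -0.2, 0.2, 0.1, 0.0, -0.001, -0.001]] max 0.2 0.0010240315394917472
```

View pics/a1m.png

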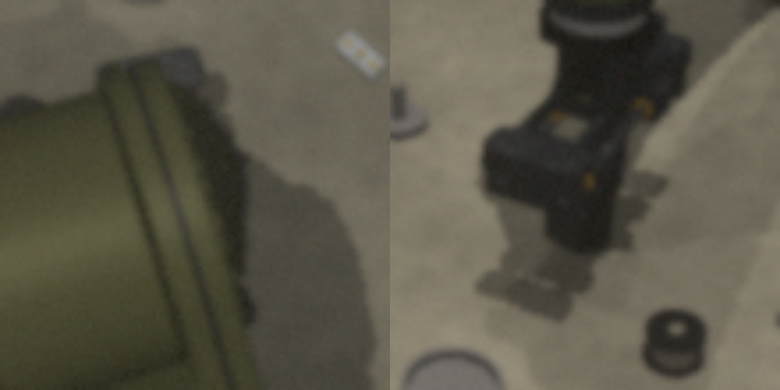

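The fingers straddle the capacitor and no contact shows. I'll close and lift a little.

>>> play_rows --pt "0 0 0 0 0 0 0" --pt "0 0 0 0 0 0 0" --pt "0 0 0 0 0 0 0" --pt "0 0 0 0 0 0 0" --pt "0 0 0 0 0 0 0" --pt "0 0 0 -5 0 0 0" --pt "0 0 0 -10 0 0 0" --pt "0 0 0 -15 0 0 0"

```text
clock: 5.2
tool_pos: [0.4794, 0.1162, 0.0523]
eef_rot: [0.993, 0.116, 0.0, 0.001]
contact_force: [-0.2, 0.0, -0.8]
opening: 0.444
```

```bash
python3 plan.py 657.7 154 95 13.5 7 0
```

```text
t 5.2 p [479.4 116.2  52.3] yaw 13.3 d 0.2 tilt [ 0.001 -0.002] op 0.444 F [-0.2  0.  -0.8] q7 -0.71
[[0.0, 26.0, 0.6, -6.1, 0.0, -0.0, -0.001], [0.0, 26.0, 0.6, -6.1, 0.0, -0.0, -0.001], [0.0, 26.0, 0.6, -6.1, 0.0, -0.0, -0.001], [0.0, 26.0, 0.6, -6.1, 0.0, -0.0, -0.001], [0.0, 26.0, 0.7, -6.1, 0.0, -0.0, -0.001], [0.0, 26.0, 0.7, -6.1, 0.0, -0.0, -0.001], [0.0, 26.0, 0.7, -6.1, 0.0, -0.0, -0.001]] max 26.0 0.0005328915580646892
```

>>> play_rows --pt "0 15 0.5 -10 0 0 0" --pt "0 28 0.5 -10 0 0 0" --pt "0 32 0.5 -10 0 0 0" --pt "0 32 0.5 -5 0 0 0" --pt "0 30 0.5 0 0 0 0" --pt "0 25 1 0 0 0 0" --pt "0 12 0.5 0 0 0 0" --pt "0 0 0 0 0 0 0"

```text
clock: 6.2
tool_pos: [0.6527, 0.1507, 0.0953]
eef_rot: [0.993, 0.115, -0.0, 0.001]
contact_force: [0.0, -0.4, -1.0]
opening: 0.449
```

```bash
python3 plan.py 657.7 154 27 13.5 6 0
```

```text
t 6.2 p [652.7 150.7  95.3] yaw 13.2 d 0.3 tilt [-0.    -0.002] op 0.449 F [ 0.  -0.4 -1. ] q7 -0.46
[[0.0, 0.9, -0.4, 11.4, 0.0, 0.0, -0.001], [0.0, 0.9, -0.4, 11.4, 0.0, 0.0, -0.001], [0.0, 0.9, -0.4, 11.4, 0.0, 0.0, -0.001], [0.0, 0.9, -0.4, 11.4, 0.0, 0.0, -0.001], [0.0, 0.9, -0.4, 11.4, 0.0, 0.0, -0.001], [0.0, 0.9, -0.3, 11.4, 0.0, 0.0, -0.001]] max 11.4 0.0009167056568801425
```

>>> play_rows --pt "0 3 -1.5 6 0 0 0" --pt "0 2 -1 12 0 0 0" --pt "0 0.5 0 14 0 0 0" --pt "0 0 0 14 0 0 0" --pt "0 0 0 10 0 0 0" --pt "0 0 0 5 0 0 0" --pt "0 0 0 2 0 0 0" --pt "0 0 0 0 0 0 0"

```text
clock: 7.2
tool_pos: [0.6542, 0.1536, 0.0269]
eef_rot: [0.993, 0.116, -0.003, 0.002]
contact_force: [0.5, -1.0, -0.4]
opening: 0.442
```

```bash
python3 plan.py 657.7 154 27 13.5 3 0; python3 -c "
from h import *
im2=snap('scene','a2s'); cv2.imwrite('pics/a2m.png',cv2.resize(im2[180:290,210:320],(500,500)))"
```

```text
t 7.2 p [654.2 153.6  26.9] yaw 13.3 d 0.2 tilt [-0.005 -0.004] op 0.442 F [ 0.5 -1.  -0.4] q7 -0.49
[[0.0, 1.2, 0.1, -0.0, 0.001, 0.002, -0.001], [0.0, 1.2, 0.1, -0.0, 0.001, 0.002, -0.001], [0.0, 1.2, 0.1, -0.0, 0.001, 0.002, -0.001]] max 1.2 0.0019258716611910932
```

View pics/a2m.png

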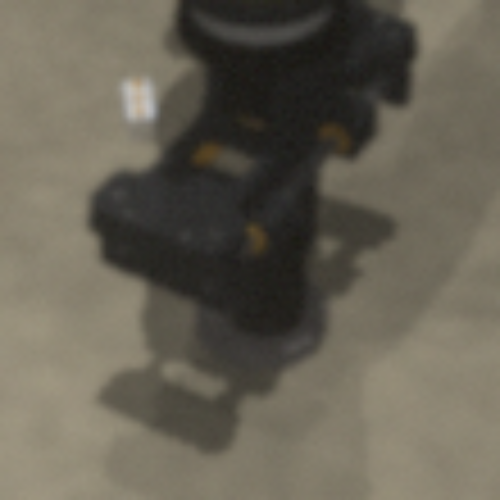

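>>> play_rows --pt "0 2 0 0 0 0.003 0" --pt "0 1 0 0 0.001 0.002 0" --pt "0 0 0 1 0 0 0" --pt "0 0 0 1 0 0 0" --pt "0 0 0 0.5 0 0 0" --pt "0 0 0 0.5 0 0 0" --pt "0 0 0 0 0 0 0" --pt "0 0 0 0 0 0 0"

```text
clock: 8.25
tool_pos: [0.6582, 0.1545, 0.025]
eef_rot: [0.993, 0.115, 0.001, 0.001]
contact_force: [1.1, 1.1, -2.0]
opening: 0.448
```

```bash
python3 plan.py 657.7 154 24.5 13.5 3 0
```

```text
t 8.25 p [658.2 154.5  25. ] yaw 13.3 d 0.2 tilt [ 0.002 -0.001] op 0.448 F [ 1.1  1.1 -2. ] q7 -0.49
[[0.0, -0.2, 0.1, 0.2, 0.0, -0.001, -0.001], [0.0, -0.2, 0.1, 0.2, 0.0, -0.001, -0.001], [0.0, -0.2, 0.1, 0.2, 0.0, -0.001, -0.001]] max 0.2 0.001447086737328404
```

>>> play_rows --pt "0 0 0 0.5 0 0 0" --pt "0 0 0 0.5 0 0 0" --pt "0 0 0 0.5 0 0 0" --pt "0 0 0 0 0 0 0" --pt "0 0 0 0 0 0 0" --pt "0 0 0 0 0 0 0" --pt "0 0 0 0 0 0 0" --pt "0 0 0 0 0 0 0"

```text
clock: 9.25
tool_pos: [0.6583, 0.1545, 0.0247]
eef_rot: [0.993, 0.115, 0.001, 0.001]
contact_force: [-1.7, -0.1, 2.6]
opening: 0.447
```

```bash
python3 plan.py 657.7 154 24.5 13.5 3 0
```

```text
t 9.25 p [658.3 154.5  24.7] yaw 13.2 d 0.3 tilt [ 0.002 -0.001] op 0.447 F [-1.7 -0.1  2.6] q7 -0.49
[[0.0, -0.2, 0.1, 0.1, 0.001, -0.001, -0.001], [0.0, -0.2, 0.1, 0.1, 0.001, -0.001, -0.001], [0.0, -0.2, 0.1, 0.1, 0.001, -0.001, -0.001]] max 0.2 0.0014710611508755133
```

The capacitor has touched down: force +2.6 N at the expected height. Release and rise.

>>> play_rows --pt "0.5 0 0 0 0 0 0" --pt "0.6 0 0 0 0 0 0" --pt "0.75 0 0 0 0 0 0" --pt "0.9 0 0 0 0 0 0" --pt "1 0 0 -8 0 0 0" --pt "1 0 0 -20 0 0 0" --pt "1 0 0 -35 0 0 0" --pt "1 0 0 -35 0 0 0"

```text
clock: 10.25
tool_pos: [0.6572, 0.1545, 0.1253]
eef_rot: [0.993, 0.116, -0.0, 0.001]
contact_force: [0.6, 0.6, -0.3]
opening: 0.996
```

```bash
python3 plan.py 383.3 -289.5 140 37.5 15 1
```

```text
t 10.25 p [657.2 154.5 125.3] yaw 13.3 d 24.2 tilt [-0.    -0.002] op 0.996 F [ 0.6  0.6 -0.3] q7 -0.44
[[1.0, -24.6, 24.6, -0.9, 0.0, 0.0, -0.028], [1.0, -25.3, 23.9, -0.9, 0.0, 0.0, -0.028], [1.0, -25.9, 23.2, -0.9, 0.0, 0.0, -0.028], [1.0, -26.6, 22.5, -0.9, 0.0, 0.0, -0.028], [1.0, -27.2, 21.7, -0.9, 0.0, 0.0, -0.028], [1.0, -27.8, 20.9, -0.9, 0.0, 0.0, -0.028], [1.0, -28.4, 20.1, -0.9, 0.0, 0.0, -0.028], [1.0, -28.9, 19.3, -1.0, 0.0, 0.0, -0.028], [1.0, -29.5, 18.5, -1.0, 0.0, 0.0, -0.028], [1.0, -30.0, 17.7, -1.0, 0.0, 0.0, -0.028], [1.0, -30.4, 16.8, -1.0, 0.0, 0.0, -0.028], [1.0, -30.9, 15.9, -1.0, 0.0, 0.0, -0.028], [1.0, -31.3, 15.1, -1.0, 0.0, 0.0, -0.028], [1.0, -31.8, 14.2, -1.0, 0.0, 0.0, -0.028], [1.0, -32.1, 13.3, -1.0, 0.0, 0.0, -0.028]] max 32.1 0.028181599421652635
```

>>> play_rows --pt "1 -18 18 -1 0 0 -0.028" --pt "1 -28 26 -1 0 0 -0.028" --pt "1 -30 27 -1 0 0 -0.028" --pt "1 -30 26 -1 0 0 -0.028" --pt "1 -31 25 -1 0 0 -0.028" --pt "1 -32 24 -1 0 0 -0.028" --pt "1 -32 23 -1 0 0 -0.028" --pt "1 -33 22 -1 0 0 -0.028" --grip_force 40

```text
clock: 11.25
tool_pos: [0.504, -0.1058, 0.1478]
eef_rot: [0.973, 0.232, 0.014, 0.002]
contact_force: [0.0, 0.4, 0.3]
opening: 0.996
```

```bash
python3 plan.py 383.3 -289.5 120 37.5 7 1
```

```text
t 11.25 p [ 504.  -105.8  147.8] yaw 26.8 d 10.7 tilt [0.028 0.003] op 0.996 F [0.  0.4 0.3] q7 -0.04
[[1.0, -27.3, 15.6, 3.4, 0.002, -0.004, -0.027], [1.0, -27.7, 14.9, 3.5, 0.002, -0.004, -0.027], [1.0, -28.1, 14.1, 3.6, 0.002, -0.004, -0.027], [1.0, -28.4, 13.4, 3.6, 0.002, -0.004, -0.027], [1.0, -28.8, 12.6, 3.7, 0.002, -0.004, -0.027], [1.0, -29.1, 11.9, 3.8, 0.002, -0.004, -0.027], [1.0, -29.4, 11.1, 3.9, 0.002, -0.004, -0.027]] max 29.4 0.02660336228264303
```

>>> play_rows --pt "1 -28 16 3 0.003 -0.005 -0.03" --pt "1 -30 16 3 0.003 -0.005 -0.03" --pt "1 -31 15 3 0.003 -0.005 -0.03" --pt "1 -31 14 3 0.003 -0.005 -0.03" --pt "1 -29 13 3 0.003 -0.005 -0.03" --pt "1 -22 9 3 0 0 -0.02" --pt "1 -10 4 3 0 0 -0.01" --pt "1 0 0 0 0 0 0"

```text
clock: 12.25
tool_pos: [0.3943, -0.2857, 0.1352]
eef_rot: [0.948, 0.318, 0.004, 0.007]
contact_force: [1.0, 0.3, -0.3]
opening: 0.998
```

```bash
python3 plan.py 383.3 -289.5 80 37.5 4 1
```

```text
t 12.25 p [ 394.3 -285.7  135.2] yaw 37.1 d 0.4 tilt [ 0.012 -0.012] op 0.998 F [ 1.   0.3 -0.3] q7 0.4
[[1.0, -2.8, -1.1, 13.8, 0.004, -0.001, -0.002], [1.0, -2.8, -1.1, 13.8, 0.004, -0.001, -0.002], [1.0, -2.8, -1.0, 13.8, 0.004, -0.001, -0.002], [1.0, -2.8, -1.0, 13.8, 0.004, -0.001, -0.002]] max 13.8 0.004150745372165667
```

>>> play_rows --pt "1 -5 -2 8 0.008 -0.001 -0.002" --pt "1 -5 -2 14 0.008 -0.001 0" --pt "1 -2 0 15 0 0 0" --pt "1 0 0 15 0 0 0" --pt "1 0 0 12 0 0 0" --pt "1 0 0 8 0 0 0" --pt "1 0 0 3 0 0 0" --pt "1 0 0 0 0 0 0"

```text
clock: 13.25
tool_pos: [0.384, -0.2857, 0.0549]
eef_rot: [0.946, 0.323, 0.001, -0.002]
contact_force: [-0.3, -0.3, 0.3]
opening: 0.996
```

```bash
python3 plan.py 383.3 -289.5 13 37.5 4 1;python3 -c "
from h import *
im=snap('top','a3'); im2=snap('scene','a3s'); cv2.imwrite('pics/a3m.png',np.hstack([cv2.resize(im[130:290,130:450],(400,200)),cv2.resize(im2[80:190,170:280],(390,390))[:200*0+200] if 0 else cv2.resize(im2[80:180,170:270],(200,200))]))
cv2.imwrite('pics/a3c.png',cv2.resize(im2[85:185,175:275],(500,500),interpolation=cv2.INTER_CUBIC))
cv2.imwrite('pics/a3d.png',cv2.resize(im[119:179,161:221],(400,400),interpolation=cv2.INTER_CUBIC))"
```

```text
t 13.25 p [ 384.  -285.7   54.9] yaw 37.7 d -0.2 tilt [0.    0.004] op 0.996 F [-0.3 -0.3  0.3] q7 0.25
[[1.0, -0.8, 0.7, 10.5, -0.001, -0.001, 0.001], [1.0, -0.7, 0.7, 10.5, -0.001, -0.001, 0.001], [1.0, -0.7, 0.7, 10.5, -0.001, -0.001, 0.001], [1.0, -0.7, 0.6, 10.5, -0.001, -0.001, 0.001]] max 10.5 0.0007832351843726041
```

View pics/a3c.png

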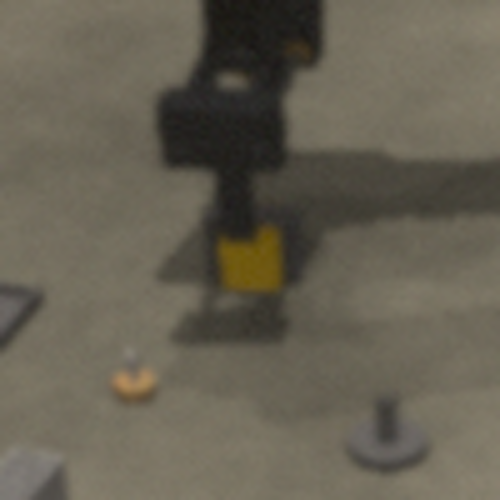

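View pics/a3d.png

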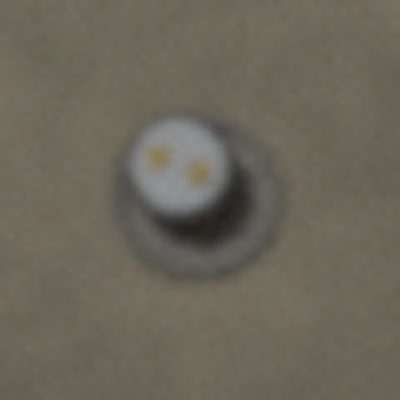

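The capacitor stands in the cup, and its lean is only perspective. The fingers are lined up with the winding, so I'll descend and grip.

>>> play_rows --pt "1 -1.5 1.5 10 0 0 0" --pt "1 -1 1 12 0 0 0" --pt "1 -0.5 0.3 10 0 0 0" --pt "0.8 0 0 6 0 0 0" --pt "0.6 0 0 2 0 0 0" --pt "0.5 0 0 0 0 0 0" --pt "0 0 0 0 0 0 0" --pt "0 0 0 0 0 0 0"

```text
clock: 14.35
tool_pos: [0.3844, -0.2913, 0.014]
eef_rot: [0.947, 0.322, 0.002, -0.001]
contact_force: [-0.3, -1.1, -1.7]
opening: 0.475
```

```bash
python3 plan.py 383.3 -289.5 13 37.5 4 1
```

```text
t 14.35 p [ 384.4 -291.3   14. ] yaw 37.6 d -0.1 tilt [0.004 0.003] op 0.475 F [-0.3 -1.1 -1.7] q7 0.16
[[1.0, 0.1, -0.5, 0.3, 0.0, -0.001, 0.0], [1.0, 0.1, -0.5, 0.3, 0.0, -0.001, 0.0], [1.0, 0.1, -0.5, 0.3, 0.0, -0.001, 0.0], [1.0, 0.1, -0.5, 0.3, 0.0, -0.001, 0.0]] max 0.5 0.0011866615969088905
```

>>> play_rows --pt "0 0 0 0 0 0 0" --pt "0 0 0 0 0 0 0" --pt "0 0 0 -5 0 0 0" --pt "0 0 0 -12 0 0 0" --pt "0 0 0 -18 0 0 0" --pt "0 0 0 -15 0 0 0" --pt "0 0 0 -5 0 0 0" --pt "0 0 0 0 0 0 0"

```text
clock: 15.35
tool_pos: [0.3825, -0.2914, 0.071]
eef_rot: [0.947, 0.322, 0.001, -0.001]
contact_force: [-0.1, -0.3, -2.8]
opening: 0.473
```

```bash
python3 plan.py 547.2 -387.8 75 27.7 6 0
```

```text
t 15.35 p [ 382.5 -291.4   71. ] yaw 37.5 d -9.8 tilt [0.001 0.003] op 0.473 F [-0.1 -0.3 -2.8] q7 0.3
[[0.0, 12.0, 29.5, -0.7, -0.0, -0.0, 0.029], [0.0, 12.8, 29.1, -0.7, -0.0, -0.0, 0.029], [0.0, 13.6, 28.7, -0.7, -0.0, -0.0, 0.029], [0.0, 14.5, 28.3, -0.7, -0.0, -0.0, 0.029], [0.0, 15.3, 27.9, -0.7, -0.0, -0.0, 0.029], [0.0, 16.1, 27.5, -0.7, -0.0, -0.0, 0.029]] max 29.5 0.028640434104907266
```

Lifted: the force reads -2.8 N, which matches the part's weight. Now to the short tray.

>>> play_rows --pt "0 6 15 -0.5 0 0 0.02" --pt "0 12 28 -0.5 0 0 0.03" --pt "0 14 31 -0.5 0 0 0.03" --pt "0 15 31 -0.5 0 0 0.03" --pt "0 16 30 -0.5 0 0 0.03" --pt "0 13 23 -0.5 0 0 0.02" --pt "0 7 12 0 0 0 0.01" --pt "0 0 0 0 0 0 0"

```text
clock: 16.35
tool_pos: [0.543, -0.3894, 0.0645]
eef_rot: [0.971, 0.238, -0.006, -0.006]
contact_force: [-1.3, -0.3, -3.0]
opening: 0.468
```

```bash
python3 plan.py 547.2 -387.8 50 27.7 3 0
```

```text
t 16.35 p [ 543.  -389.4   64.5] yaw 27.6 d 0.1 tilt [-0.015  0.008] op 0.468 F [-1.3 -0.3 -3. ] q7 0.5
[[0.0, 1.5, 0.2, 4.8, -0.005, 0.003, -0.001], [0.0, 1.5, 0.2, 4.8, -0.005, 0.003, -0.001], [0.0, 1.5, 0.2, 4.8, -0.005, 0.003, -0.001]] max 4.8 0.004629289546543567
```

>>> play_rows --pt "0 2 0 2 -0.007 0.004 0" --pt "0 1.5 0 6 -0.006 0.004 0" --pt "0 0.5 0 10 0 0 0" --pt "0 0 0 10 0 0 0" --pt "0 0 0 6 0 0 0" --pt "0 0 0 3 0 0 0" --pt "0 0 0 0 0 0 0" --pt "0 0 0 0 0 0 0"

```text
clock: 17.35
tool_pos: [0.5431, -0.3856, 0.023]
eef_rot: [0.971, 0.239, -0.003, -0.001]
contact_force: [0.4, 0.9, -3.3]
opening: 0.473
```

```bash
python3 plan.py 547.2 -387.8 20 27.7 3 0; python3 -c "
from h import *
im2=snap('scene','a4s'); cv2.imwrite('pics/a4c.png',cv2.resize(im2[95:195,115:215],(500,500),interpolation=cv2.INTER_CUBIC))"
```

```text
t 17.35 p [ 543.1 -385.6   23. ] yaw 27.7 d 0.0 tilt [-0.006  0.001] op 0.473 F [ 0.4  0.9 -3.3] q7 0.46
[[0.0, 0.9, 1.3, 1.0, -0.001, 0.002, -0.0], [0.0, 0.9, 1.3, 1.0, -0.001, 0.002, -0.0], [0.0, 0.9, 1.3, 1.0, -0.001, 0.002, -0.0]] max 1.3 0.001697573756639006
```

View pics/a4c.png

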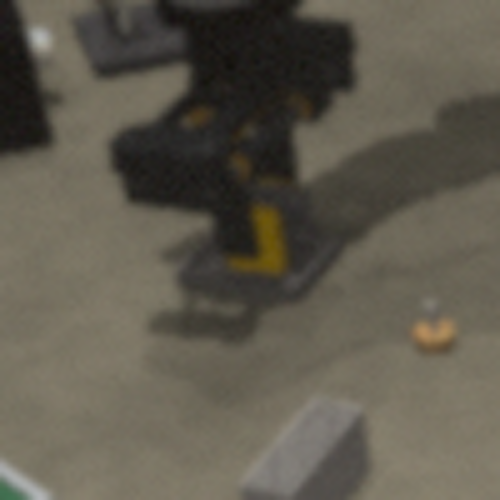

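>>> play_rows --pt "0 1.5 1.5 0 -0.001 0.004 0" --pt "0 1.5 1.5 0 0 0.002 0" --pt "0 0 0 1 0 0 0" --pt "0 0 0 1 0 0 0" --pt "0 0 0 1 0 0 0" --pt "0 0 0 0.5 0 0 0" --pt "0 0 0 0.5 0 0 0" --pt "0 0 0 0 0 0 0"

```text
clock: 18.4
tool_pos: [0.5477, -0.3872, 0.0193]
eef_rot: [0.971, 0.239, 0.001, -0.001]
contact_force: [-0.2, 0.1, -3.0]
opening: 0.475
```

```bash
python3 plan.py 547.2 -387.8 18 27.7 3 0
```

```text
t 18.4 p [ 547.7 -387.2   19.3] yaw 27.7 d 0.0 tilt [0.    0.003] op 0.475 F [-0.2  0.1 -3. ] q7 0.46
[[0.0, -0.3, 0.1, 0.4, -0.001, -0.001, -0.0], [0.0, -0.3, 0.1, 0.4, -0.001, -0.001, -0.0], [0.0, -0.3, 0.1, 0.4, -0.001, -0.001, -0.0]] max 0.4 0.0007856191734259022
```

>>> play_rows --pt "0 0 0 0.5 0 0 0" --pt "0 0 0 0.5 0 0 0" --pt "0 0 0 0.5 0 0 0" --pt "0 0 0 0.5 0 0 0" --pt "0 0 0 0 0 0 0" --pt "0 0 0 0 0 0 0" --pt "0 0 0 0 0 0 0" --pt "0 0 0 0 0 0 0"

```text
clock: 19.4
tool_pos: [0.5479, -0.3873, 0.0182]
eef_rot: [0.971, 0.239, 0.001, -0.001]
contact_force: [-0.4, 0.6, -0.6]
opening: 0.47
```

```bash
python3 plan.py 547.2 -387.8 18 27.7 3 0
```

```text
t 19.4 p [ 547.9 -387.3   18.2] yaw 27.7 d 0.0 tilt [0.001 0.002] op 0.47 F [-0.4  0.6 -0.6] q7 0.46
[[0.0, -0.3, 0.1, 0.1, -0.001, -0.001, -0.0], [0.0, -0.3, 0.1, 0.1, -0.001, -0.001, -0.0], [0.0, -0.3, 0.1, 0.1, -0.001, -0.001, -0.0]] max 0.3 0.0006088528786669414
```

Contact: the load has fallen from -3.0 to -0.6 N. One more half millimetre, then release.

>>> play_rows --pt "0 0 0 0.5 0 0 0" --pt "0 0 0 0.3 0 0 0" --pt "0.52 0 0 0 0 0 0" --pt "0.65 0 0 0 0 0 0" --pt "0.8 0 0 0 0 0 0" --pt "0.9 0 0 -4 0 0 0" --pt "1 0 0 -20 0 0 0" --pt "1 0 0 -35 0 0 0"

```text
clock: 20.4
tool_pos: [0.5475, -0.3869, 0.0774]
eef_rot: [0.971, 0.239, 0.0, -0.002]
contact_force: [1.3, -0.1, -0.1]
opening: 0.997
```

```bash
python3 plan.py 675 -159.5 110 -63.7 10 1
```

```text
t 20.4 p [ 547.5 -386.9   77.4] yaw 27.7 d 88.6 tilt [-0.001  0.004] op 0.997 F [ 1.3 -0.1 -0.1] q7 0.5
[[1.0, 21.9, -14.2, -3.2, -0.0, -0.0, -0.155], [1.0, 23.8, -10.7, -3.2, -0.0, -0.0, -0.155], [1.0, 25.2, -6.9, -3.2, -0.0, -0.0, -0.155], [1.0, 25.9, -2.9, -3.2, -0.0, -0.0, -0.155], [1.0, 26.1, 1.1, -3.2, -0.0, -0.0, -0.155], [1.0, 25.6, 5.1, -3.2, -0.0, -0.0, -0.155], [1.0, 24.5, 9.0, -3.2, -0.0, -0.0, -0.155], [1.0, 22.8, 12.6, -3.3, -0.0, -0.0, -0.155], [1.0, 20.6, 16.0, -3.3, -0.0, -0.0, -0.155], [1.0, 17.9, 19.0, -3.3, -0.0, -0.0, -0.155]] max 26.1 0.15462217461519165
```

```bash
sed -i 's/d=(yaw-cur+90)%180-90/d=(yaw-cur+180)%360-180/' plan.py; python3 plan.py 675 -159.5 120 -63.7 14 1
```

```text
t 20.4 p [ 547.5 -386.9   77.4] yaw 27.7 d -91.4 tilt [-0.001  0.004] op 0.997 F [ 1.3 -0.1 -0.1] q7 0.5
[[1.0, 15.6, -10.2, -3.0, -0.0, 0.0, 0.114], [1.0, 14.4, -11.9, -3.0, -0.0, 0.0, 0.114], [1.0, 12.9, -13.4, -3.0, -0.0, 0.0, 0.114], [1.0, 11.3, -14.8, -3.0, -0.0, 0.0, 0.114], [1.0, 9.6, -16.0, -3.0, -0.0, 0.0, 0.114], [1.0, 7.7, -17.0, -3.0, -0.0, 0.0, 0.114], [1.0, 5.7, -17.7, -3.0, -0.0, 0.0, 0.114], [1.0, 3.6, -18.3, -3.0, -0.0, 0.0, 0.114], [1.0, 1.5, -18.6, -3.0, -0.0, 0.0, 0.114], [1.0, -0.6, -18.6, -3.0, -0.0, 0.0, 0.114], [1.0, -2.7, -18.4, -3.0, -0.0, 0.0, 0.114], [1.0, -4.8, -18.0, -3.0, -0.0, 0.0, 0.114], [1.0, -6.8, -17.3, -3.0, -0.0, 0.0, 0.114], [1.0, -8.7, -16.5, -3.0, -0.0, 0.0, 0.114]] max 18.6 0.11395473233730913
```

>>> play_rows --pt "1 0 0 -20 0 0 0" --pt "1 12 -10 -12 0 0 0.11" --pt "1 14 -12 -5 0 0 0.12" --pt "1 13 -13 0 0 0 0.12" --pt "1 11 -15 0 0 0 0.12" --pt "1 9 -16 0 0 0 0.12" --pt "1 7 -17 0 0 0 0.12" --pt "1 5 -18 0 0 0 0.12" --grip_force 25

```text
clock: 21.4
tool_pos: [0.6118, -0.2765, 0.127]
eef_rot: [0.982, -0.188, 0.005, -0.0]
contact_force: [-1.0, 0.1, 0.7]
opening: 1.003
```

```bash
python3 plan.py 675 -159.5 100 -63.7 7 1
```

```text
t 21.4 p [ 611.8 -276.5  127. ] yaw -21.7 d -42.0 tilt [ 0.01  -0.001] op 1.003 F [-1.   0.1  0.7] q7 -0.34
[[1.0, 2.2, -18.9, 3.9, -0.001, -0.001, 0.105], [1.0, 0.2, -19.0, 3.9, -0.001, -0.001, 0.105], [1.0, -1.8, -18.9, 3.9, -0.001, -0.001, 0.105], [1.0, -3.7, -18.6, 3.9, -0.001, -0.001, 0.105], [1.0, -5.7, -18.1, 3.9, -0.001, -0.001, 0.105], [1.0, -7.5, -17.4, 3.9, -0.001, -0.001, 0.105], [1.0, -9.3, -16.6, 3.9, -0.001, -0.001, 0.105]] max 19.0 0.10481779752463653
```

>>> play_rows --pt "1 2 -19 4 0 -0.002 0.11" --pt "1 0 -20 4 0 -0.002 0.11" --pt "1 -2 -21 4 0 -0.002 0.11" --pt "1 -4 -21 4 0 0 0.11" --pt "1 -6 -20 4 0 0 0.11" --pt "1 -7 -14 4 0 0 0.1" --pt "1 -5 -6 2 0 0 0.05" --pt "1 0 0 0 0 0 0"

```text
clock: 22.4
tool_pos: [0.6762, -0.1568, 0.1075]
eef_rot: [0.853, -0.521, 0.003, -0.006]
contact_force: [0.1, -0.8, 0.5]
opening: 1.0
```

```bash
python3 plan.py 675 -159.5 60 -63.7 4 1
```

```text
t 22.4 p [ 676.2 -156.8  107.5] yaw -62.8 d -0.9 tilt [0.011 0.007] op 1.0 F [ 0.1 -0.8  0.5] q7 -1.05
[[1.0, 0.5, 0.7, 11.9, -0.003, 0.0, 0.004], [1.0, 0.5, 0.7, 11.9, -0.003, 0.0, 0.004], [1.0, 0.5, 0.6, 11.9, -0.003, 0.0, 0.004], [1.0, 0.5, 0.6, 11.9, -0.003, 0.0, 0.004]] max 11.9 0.003831325093524031
```

>>> play_rows --pt "1 1 1.5 6 -0.006 0 0.008" --pt "1 1 1 12 -0.006 0 0.007" --pt "1 0 0 14 0 0 0" --pt "1 0 0 12 0 0 0" --pt "1 0 0 8 0 0 0" --pt "1 0 0 3 0 0 0" --pt "1 0 0 0 0 0 0" --pt "1 0 0 0 0 0 0"

```text
clock: 23.4
tool_pos: [0.6736, -0.1622, 0.0483]
eef_rot: [0.849, -0.528, -0.001, 0.0]
contact_force: [-0.3, -0.3, 0.1]
opening: 1.001
```

```bash
python3 plan.py 675 -159.5 13 -63.7 4 1; python3 -c "
from h import *
im2=snap('scene','a5s');im=snap('top','a5'); cv2.imwrite('pics/a5c.png',np.hstack([cv2.resize(im2[110:210,110:240],(520,400),interpolation=cv2.INTER_CUBIC),cv2.resize(im[160:230,364:434],(270,400),interpolation=cv2.INTER_CUBIC)]))"
```

```text
t 23.4 p [ 673.6 -162.2   48.3] yaw -63.8 d 0.1 tilt [-0.002  0.001] op 1.001 F [-0.3 -0.3  0.1] q7 -1.07
[[1.0, -0.4, -0.6, 8.8, 0.0, 0.0, -0.0], [1.0, -0.5, -0.6, 8.8, 0.0, 0.0, -0.0], [1.0, -0.5, -0.6, 8.8, 0.0, 0.0, -0.0], [1.0, -0.5, -0.6, 8.8, 0.0, 0.0, -0.0]] max 8.8 0.0004494490150691579
```

View pics/a5c.png

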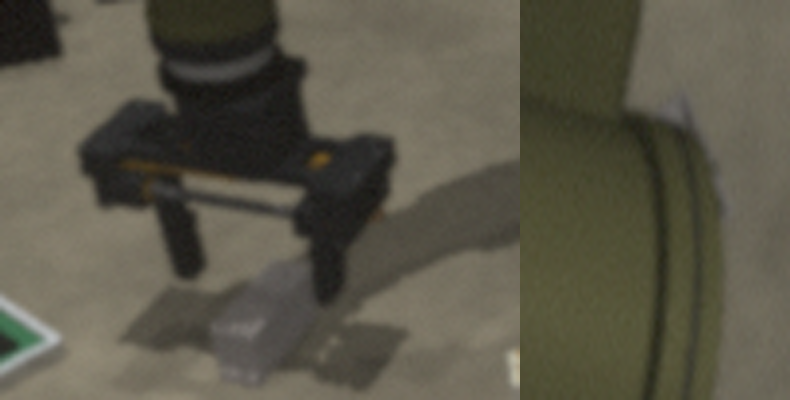

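The jaws straddle the heat sink, so I'll descend and close. The arm hides the short tray, so I'll check it later.

>>> play_rows --pt "1 -1 -1.5 9 0 0 0" --pt "1 -1 -1 12 0 0 0" --pt "0.9 0 0 9 0 0 0" --pt "0.8 0 0 4 0 0 0" --pt "0.7 0 0 1 0 0 0" --pt "0.55 0 0 0 0 0 0" --pt "0.4 0 0 0 0 0 0" --pt "0 0 0 0 0 0 0"

```text
clock: 24.5
tool_pos: [0.6754, -0.1591, 0.0113]
eef_rot: [0.849, -0.528, -0.001, 0.0]
contact_force: [-0.1, -0.0, 0.8]
opening: 0.385
```

>>> play_rows --pt "0 0 0 0 0 0 0" --pt "0 0 0 0 0 0 0" --pt "0 0 0 0 0 0 0" --pt "0 0 0 0 0 0 0" --pt "0 0 0 0 0 0 0" --pt "0 0 0 0 0 0 0" --pt "0 0 0 0 0 0 0" --pt "0 0 0 0 0 0 0"

```text
clock: 25.5
tool_pos: [0.6753, -0.1591, 0.0114]
eef_rot: [0.849, -0.528, -0.001, 0.0]
contact_force: [0.7, -0.5, -0.8]
opening: 0.314
```

```bash
python3 plan.py 675 -159.5 13 -63.7 4 1
```

```text
t 25.5 p [ 675.3 -159.1   11.4] yaw -63.8 d 0.1 tilt [-0.001  0.001] op 0.314 F [ 0.7 -0.5 -0.8] q7 -1.08
[[1.0, 0.0, 0.1, -0.4, 0.0, 0.0, -0.0], [1.0, 0.0, 0.1, -0.4, 0.0, 0.0, -0.0], [1.0, 0.0, 0.1, -0.4, 0.0, 0.0, -0.0], [1.0, 0.0, 0.1, -0.4, 0.0, 0.0, -0.0]] max 0.4 0.00033195966811966853
```

Gripped at 27.6 mm. Lift, then carry to the long tray with a +149.6° turn so the last joint stays in range.

>>> play_rows --pt "0 0 0 -5 0 0 0" --pt "0 0 0 -15 0 0 0" --pt "0 0 0 -25 0 0 0" --pt "0 0 0 -25 0 0 0" --pt "0 0 0 -20 0 0 -0.05" --pt "0 0 0 -10 0 0 -0.08" --pt "0 0 0 0 0 0 -0.1" --pt "0 0 0 0 0 0 -0.12"

```text
clock: 26.5
tool_pos: [0.6772, -0.1597, 0.1227]
eef_rot: [0.93, -0.367, 0.002, -0.0]
contact_force: [0.4, 0.3, -2.4]
opening: 0.314
```

```bash
python3 plan.py 410.4 295.5 125 85.8 19 0
```

```text
t 26.5 p [ 677.2 -159.7  122.7] yaw -43.1 d 128.9 tilt [ 0.005 -0.002] op 0.314 F [ 0.4  0.3 -2.4] q7 -0.79
[[0.0, -26.6, -7.9, -0.2, 0.0, -0.0, -0.118], [0.0, -25.5, -11.0, -0.2, 0.0, -0.0, -0.118], [0.0, -24.0, -13.9, -0.2, 0.0, -0.0, -0.118], [0.0, -22.2, -16.7, -0.2, 0.0, -0.0, -0.118], [0.0, -20.1, -19.2, -0.2, 0.0, -0.0, -0.118], [0.0, -17.7, -21.4, -0.2, 0.0, -0.0, -0.118], [0.0, -15.0, -23.3, -0.2, 0.0, -0.0, -0.118], [0.0, -12.2, -25.0, -0.2, 0.0, -0.0, -0.118], [0.0, -9.1, -26.2, -0.2, 0.0, -0.0, -0.118], [0.0, -6.0, -27.1, -0.2, 0.0, -0.0, -0.118], [0.0, -2.7, -27.6, -0.1, 0.0, -0.0, -0.118], [0.0, 0.6, -27.8, -0.1, 0.0, -0.0, -0.118], [0.0, 3.8, -27.5, -0.1, 0.0, -0.0, -0.118], [0.0, 7.1, -26.9, -0.1, 0.0, -0.0, -0.118], [0.0, 10.2, -25.8, -0.1, 0.0, -0.0, -0.118], [0.0, 13.2, -24.5, -0.1, 0.0, -0.0, -0.118], [0.0, 16.0, -22.7, -0.1, 0.0, -0.0, -0.118], [0.0, 18.5, -20.7, -0.1, 0.0, -0.0, -0.118], [0.0, 20.8, -18.3, -0.1, 0.0, -0.0, -0.118]] max 27.8 0.11841363669839176
```

>>> play_rows --pt "0 -15 -5 0 0 0 -0.12" --pt "0 -25 -11 0 0 0 -0.12" --pt "0 -25 -14 0 0 0 -0.12" --pt "0 -23 -17 0 0 0 -0.12" --pt "0 -21 -20 0 0 0 -0.12" --pt "0 -18 -22 0 0 0 -0.12" --pt "0 -15 -24 0 0 0 -0.12" --pt "0 -12 -25 0 0 0 -0.12"

```text
clock: 27.5
tool_pos: [0.5675, 0.0229, 0.1306]
eef_rot: [0.993, 0.116, 0.009, 0.006]
contact_force: [-0.2, 0.7, -0.7]
opening: 0.319
```

```bash
python3 plan.py 410.4 295.5 125 85.8 11 0
```

```text
t 27.5 p [567.5  22.9 130.6] yaw 13.3 d 72.5 tilt [ 0.019 -0.009] op 0.319 F [-0.2  0.7 -0.7] q7 -0.42
[[0.0, -8.2, -27.4, 0.0, 0.002, -0.001, -0.115], [0.0, -5.0, -28.2, 0.1, 0.002, -0.001, -0.115], [0.0, -1.7, -28.6, 0.1, 0.002, -0.001, -0.115], [0.0, 1.6, -28.6, 0.2, 0.002, -0.001, -0.115], [0.0, 4.8, -28.2, 0.2, 0.002, -0.001, -0.115], [0.0, 8.0, -27.5, 0.3, 0.002, -0.001, -0.115], [0.0, 11.1, -26.4, 0.3, 0.002, -0.001, -0.115], [0.0, 14.1, -24.9, 0.4, 0.002, -0.001, -0.115], [0.0, 16.8, -23.1, 0.4, 0.002, -0.001, -0.115], [0.0, 19.4, -21.0, 0.5, 0.002, -0.001, -0.115], [0.0, 21.7, -18.7, 0.5, 0.002, -0.001, -0.115]] max 28.6 0.11499025838713246
```

>>> play_rows --pt "0 -8 -27 1 0.004 -0.002 -0.115" --pt "0 -5 -28 1 0.004 -0.002 -0.115" --pt "0 -2 -28.5 1 0.002 -0.002 -0.115" --pt "0 1.5 -28.5 1 0.002 0 -0.115" --pt "0 5 -28 1 0.002 0 -0.115" --pt "0 8 -27 0 0.002 0 -0.115" --pt "0 11 -26 0 0.002 0 -0.115" --pt "0 13 -22 0 0.002 0 -0.1"

```text
clock: 28.5
tool_pos: [0.4475, 0.2255, 0.1265]
eef_rot: [0.829, 0.56, 0.005, 0.0]
contact_force: [1.0, 1.0, -0.1]
opening: 0.316
```

```bash
python3 plan.py 410.4 295.5 105 85.8 4 0
```

```text
t 28.5 p [447.5 225.5 126.5] yaw 68.1 d 17.7 tilt [0.008 0.005] op 0.316 F [ 1.   1.  -0.1] q7 -0.18
[[0.0, 12.7, -15.2, 5.4, 0.002, -0.002, -0.077], [0.0, 13.9, -14.1, 5.4, 0.002, -0.002, -0.077], [0.0, 14.9, -13.0, 5.4, 0.002, -0.002, -0.077], [0.0, 15.9, -11.8, 5.4, 0.002, -0.002, -0.077]] max 15.9 0.07722506283943059
```

>>> play_rows --pt "0 12 -14 5 0.003 -0.003 -0.08" --pt "0 13 -13 5 0.002 -0.003 -0.07" --pt "0 13 -11 5 0.002 -0.002 -0.06" --pt "0 9 -7 3 0 0 -0.03" --pt "0 3 -2 1 0 0 -0.01" --pt "0 0 0 0 0 0 0" --pt "0 0 0 0 0 0 0" --pt "0 0 0 0 0 0 0"

```text
clock: 29.5
tool_pos: [0.4139, 0.2898, 0.106]
eef_rot: [0.747, 0.665, -0.001, 0.001]
contact_force: [-0.3, 0.1, -1.0]
opening: 0.314
```

```bash
python3 plan.py 410.4 295.5 50 85.8 4 0;  python3 -c "
from h import *
im2=snap('scene','a6s');im=snap('top','a6'); cv2.imwrite('pics/a6c.png',np.hstack([cv2.resize(im2[150:270,320:440],(400,400),interpolation=cv2.INTER_CUBIC),cv2.resize(im[160:230,364:434],(400,400),interpolation=cv2.INTER_CUBIC)]))"
```

```text
t 29.5 p [413.9 289.8 106. ] yaw 83.4 d 2.4 tilt [-0.    -0.003] op 0.314 F [-0.3  0.1 -1. ] q7 -0.12
[[0.0, 1.4, -1.0, 14.0, 0.0, 0.001, -0.011], [0.0, 1.4, -1.0, 14.0, 0.0, 0.001, -0.011], [0.0, 1.4, -1.0, 14.0, 0.0, 0.001, -0.011], [0.0, 1.4, -1.0, 14.0, 0.0, 0.001, -0.011]] max 14.0 0.010574511966850653
```

View pics/a6c.png

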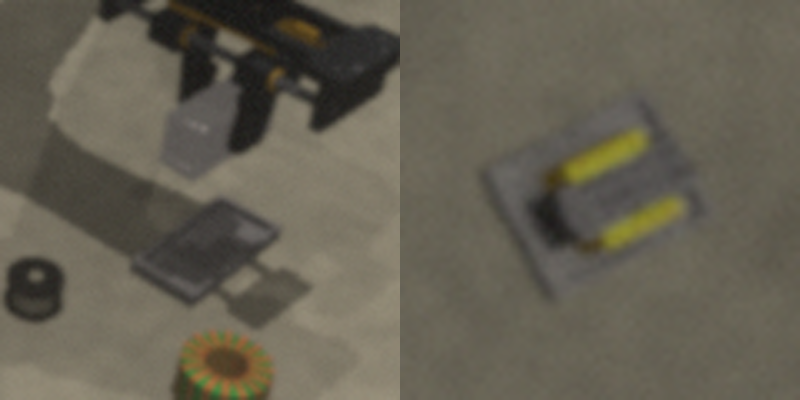

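The transformer sits in its tray and the heat sink is held level. I'll align and lower it into the long tray.

>>> play_rows --pt "0 3 -2 6 0 0.003 -0.02" --pt "0 2.5 -2 14 0 0 -0.02" --pt "0 0 0 18 0 0 0" --pt "0 0 0 18 0 0 0" --pt "0 0 0 12 0 0 0" --pt "0 0 0 6 0 0 0" --pt "0 0 0 1 0 0 0" --pt "0 0 0 0 0 0 0"

```text
clock: 30.6
tool_pos: [0.4106, 0.2974, 0.0281]
eef_rot: [0.732, 0.682, 0.001, -0.001]
contact_force: [0.1, -0.5, -0.6]
opening: 0.317
```

```bash
python3 plan.py 410.4 295.5 24 85.8 3 0
```

```text
t 30.6 p [410.6 297.4  28.1] yaw 85.9 d -0.1 tilt [0.001 0.003] op 0.317 F [ 0.1 -0.5 -0.6] q7 -0.28
[[0.0, -0.6, -0.0, 1.4, 0.0, -0.001, 0.001], [0.0, -0.6, -0.0, 1.4, 0.0, -0.001, 0.001], [0.0, -0.6, -0.0, 1.4, 0.0, -0.001, 0.001]] max 1.4 0.0010331089318598582
```

Seating height should be about 15.4 mm, and I'm at 28. Check the picture while lowering.

>>> play_rows --pt "0 -1 0 1 0 0 0" --pt "0 -0.7 0 2 0 0 0" --pt "0 0 0 3 0 0 0" --pt "0 0 0 2 0 0 0" --pt "0 0 0 1 0 0 0" --pt "0 0 0 0.5 0 0 0" --pt "0 0 0 0 0 0 0" --pt "0 0 0 0 0 0 0"

```text
clock: 31.6
tool_pos: [0.411, 0.296, 0.0188]
eef_rot: [0.732, 0.682, 0.002, -0.001]
contact_force: [-0.5, -0.2, -0.9]
opening: 0.312
```

```bash
python3 plan.py 410.4 295.5 16 85.8 3 0;  python3 -c "
from h import *
im2=snap('scene','a7s'); cv2.imwrite('pics/a7c.png',cv2.resize(im2[165:265,330:430],(500,500),interpolation=cv2.INTER_CUBIC))"
```

```text
t 31.6 p [411.  296.   18.8] yaw 85.9 d -0.1 tilt [0.002 0.004] op 0.312 F [-0.5 -0.2 -0.9] q7 -0.31
[[0.0, -0.2, -0.2, 0.9, 0.001, -0.001, 0.001], [0.0, -0.2, -0.2, 0.9, 0.001, -0.001, 0.001], [0.0, -0.2, -0.2, 0.9, 0.001, -0.001, 0.001]] max 0.9 0.0014898538279694519
```

View pics/a7c.png

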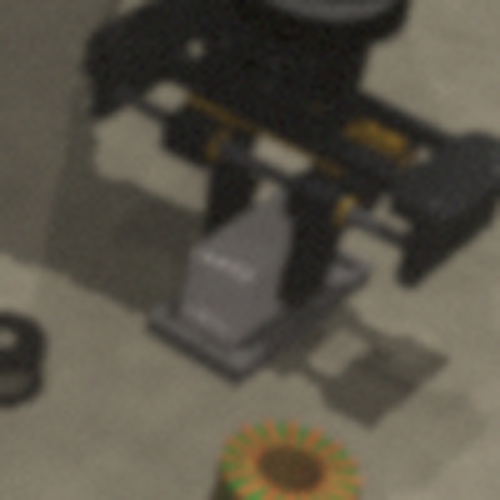

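>>> play_rows --pt "0 0 0 1 0 0 0" --pt "0 0 0 1 0 0 0" --pt "0 0 0 0.7 0 0 0" --pt "0 0 0 0.5 0 0 0" --pt "0 0 0 0.3 0 0 0" --pt "0 0 0 0.3 0 0 0" --pt "0 0 0 0 0 0 0" --pt "0 0 0 0 0 0 0"

```text
clock: 32.65
tool_pos: [0.4111, 0.296, 0.0154]
eef_rot: [0.732, 0.682, 0.003, -0.001]
contact_force: [-0.4, -0.2, 0.9]
opening: 0.316
```

```bash
python3 plan.py 410.4 295.5 16 85.8 3 0
```

```text
t 32.65 p [411.1 296.   15.4] yaw 85.9 d -0.1 tilt [0.003 0.004] op 0.316 F [-0.4 -0.2  0.9] q7 -0.32
[[0.0, -0.2, -0.2, -0.2, 0.001, -0.002, 0.001], [0.0, -0.2, -0.2, -0.2, 0.001, -0.002, 0.001], [0.0, -0.2, -0.2, -0.2, 0.001, -0.002, 0.001]] max 0.2 0.0015505924167268455
```

>>> play_rows --pt "0 0 0 0.3 0 0 0" --pt "0 0 0 0.3 0 0 0" --pt "0 0 0 0 0 0 0" --pt "0.35 0 0 0 0 0 0" --pt "0.45 0 0 0 0 0 0" --pt "0.6 0 0 0 0 0 0" --pt "0.75 0 0 0 0 0 0" --pt "0.75 0 0 -4 0 0 0"

```text
clock: 33.65
tool_pos: [0.4111, 0.2962, 0.0189]
eef_rot: [0.732, 0.682, 0.003, -0.001]
contact_force: [0.5, -0.6, 0.2]
opening: 0.739
```

>>> play_rows --pt "0.8 0 0 -15 0 0 0" --pt "0.9 0 0 -30 0 0 0" --pt "1 0 0 -30 0 0 0" --pt "1 0 0 -20 0 0 0" --pt "1 0 0 -5 0 0 0" --pt "1 0 0 0 0 0 0" --pt "1 0 0 0 0 0 0" --pt "1 0 0 0 0 0 0"

```text
clock: 34.65
tool_pos: [0.4099, 0.2945, 0.1212]
eef_rot: [0.732, 0.682, 0.001, -0.001]
contact_force: [-0.2, -0.5, 0.4]
opening: 1.002
```

```bash
python3 plan.py 526.8 375 115 35 8 1;  python3 -c "
from h import *
im2=snap('scene','a8s'); cv2.imwrite('pics/a8c.png',cv2.resize(im2[165:285,330:450],(500,500),interpolation=cv2.INTER_CUBIC))"
```

```text
t 34.65 p [409.9 294.5 121.2] yaw 86.0 d -51.0 tilt [0.    0.002] op 1.002 F [-0.2 -0.5  0.4] q7 -0.07
[[1.0, 11.1, 13.9, 0.8, -0.0, -0.0, 0.111], [1.0, 12.5, 12.6, 0.8, -0.0, -0.0, 0.111], [1.0, 13.9, 11.1, 0.8, -0.0, -0.0, 0.111], [1.0, 15.0, 9.5, 0.8, -0.0, -0.0, 0.111], [1.0, 16.0, 7.8, 0.8, -0.0, -0.0, 0.111], [1.0, 16.7, 5.9, 0.8, -0.0, -0.0, 0.111], [1.0, 17.3, 4.1, 0.8, -0.0, -0.0, 0.111], [1.0, 17.6, 2.1, 0.8, -0.0, -0.0, 0.111]] max 17.6 0.11120637931128677
```

View pics/a8c.png

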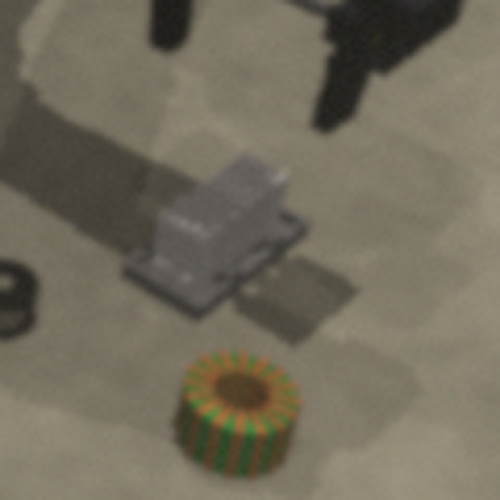

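The heat sink sits upright in the long tray. Next the choke, keeping the current yaw.

```bash
python3 plan.py 526.8 375 110 85.8 6 1
```

```text
t 34.7 p [409.8 294.5 121.1] yaw 86.0 d -0.2 tilt [0.    0.002] op 1.0 F [-0.3  0.6  0.2] q7 -0.07
[[1.0, 14.7, 18.5, 1.9, 0.0, -0.0, 0.001], [1.0, 14.8, 18.5, 1.9, 0.0, -0.0, 0.001], [1.0, 14.8, 18.5, 1.9, 0.0, -0.0, 0.001], [1.0, 14.8, 18.5, 1.9, 0.0, -0.0, 0.001], [1.0, 14.8, 18.5, 1.9, 0.0, -0.0, 0.001], [1.0, 14.8, 18.5, 1.9, 0.0, -0.0, 0.001]] max 18.5 0.0005150211357441501
```

>>> play_rows --pt "1 8 10 0 0 0 0" --pt "1 16 20 1 0 0 0" --pt "1 17 22 2 0 0 0" --pt "1 17 22 2 0 0 0" --pt "1 15 19 2 0 0 0" --pt "1 9 11 2 0 0 0" --pt "1 2 3 0 0 0 0" --pt "1 0 0 0 0 0 0" --grip_force 25

```text
clock: 35.7
tool_pos: [0.5291, 0.3749, 0.1095]
eef_rot: [0.732, 0.681, -0.0, -0.002]
contact_force: [0.2, -1.1, 1.1]
opening: 0.997
```

```bash
python3 plan.py 526.8 375 50 85.8 6 1
```

```text
t 35.7 p [529.1 374.9 109.5] yaw 85.9 d -0.1 tilt [-0.002  0.002] op 0.997 F [ 0.2 -1.1  1.1] q7 0.18
[[1.0, -0.0, -0.4, 9.9, -0.0, -0.0, 0.0], [1.0, -0.0, -0.4, 9.9, -0.0, -0.0, 0.0], [1.0, -0.0, -0.4, 9.9, -0.0, -0.0, 0.0], [1.0, -0.0, -0.4, 9.9, -0.0, -0.0, 0.0], [1.0, -0.0, -0.4, 9.9, -0.0, -0.0, 0.0], [1.0, -0.0, -0.4, 9.9, -0.0, -0.0, 0.0]] max 9.9 0.00043795162015825657
```

>>> play_rows --pt "1 0 -1.5 8 0 0 0" --pt "1 0 -1 15 0 0 0" --pt "1 0 0 15 0 0 0" --pt "1 0 0 12 0 0 0" --pt "1 0 0 8 0 0 0" --pt "1 0 0 3 0 0 0" --pt "1 0 0 0 0 0 0" --pt "1 0 0 0 0 0 0"

```text
clock: 36.7
tool_pos: [0.5247, 0.3739, 0.0436]
eef_rot: [0.732, 0.682, -0.002, -0.002]
contact_force: [-0.3, -0.4, 0.1]
opening: 1.001
```

```bash
python3 plan.py 526.8 375 6 85.8 6 1;  python3 -c "
from h import *
im2=snap('scene','a9s'); cv2.imwrite('pics/a9c.png',cv2.resize(im2[205:305,330:430],(500,500),interpolation=cv2.INTER_CUBIC))"
```

```text
t 36.7 p [524.7 373.9  43.6] yaw 85.9 d -0.1 tilt [-0.004  0.   ] op 1.001 F [-0.3 -0.4  0.1] q7 0.12
[[1.0, 0.2, 0.4, 6.3, -0.001, 0.0, 0.0], [1.0, 0.2, 0.4, 6.3, -0.001, 0.0, 0.0], [1.0, 0.2, 0.4, 6.3, -0.001, 0.0, 0.0], [1.0, 0.2, 0.4, 6.3, -0.001, 0.0, 0.0], [1.0, 0.2, 0.3, 6.3, -0.001, 0.0, 0.0], [1.0, 0.2, 0.3, 6.3, -0.001, 0.0, 0.0]] max 6.3 0.0007250618013887575
```

View pics/a9c.png

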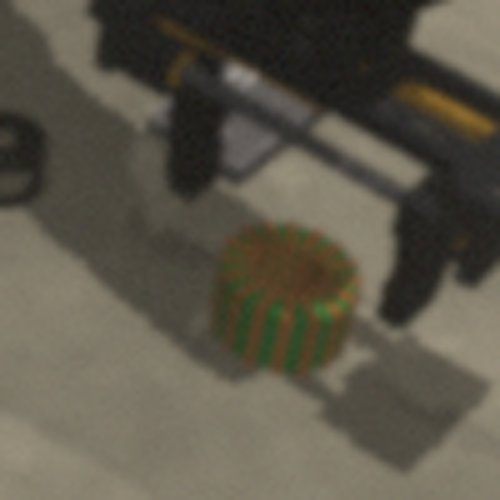

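>>> play_rows --pt "1 0.5 1 8 -0.003 0 0" --pt "1 0.5 1 11 0 0 0" --pt "1 0 0 9 0 0 0" --pt "0.9 0 0 5 0 0 0" --pt "0.8 0 0 1 0 0 0" --pt "0.7 0 0 0 0 0 0" --pt "0 0 0 0 0 0 0" --pt "0 0 0 0 0 0 0"

```text
clock: 37.75
tool_pos: [0.527, 0.375, 0.0075]
eef_rot: [0.732, 0.682, -0.0, -0.0]
contact_force: [0.4, 0.2, -1.3]
opening: 0.632
```

```bash
python3 plan.py 526.8 375 6 85.8 6 1
```

```text
t 37.75 p [527.  375.    7.5] yaw 85.9 d -0.1 tilt [-0.001  0.   ] op 0.632 F [ 0.4  0.2 -1.3] q7 0.09
[[1.0, -0.0, -0.0, 0.3, -0.0, -0.0, 0.0], [1.0, -0.0, -0.0, 0.3, -0.0, -0.0, 0.0], [1.0, -0.0, -0.0, 0.3, -0.0, -0.0, 0.0], [1.0, -0.0, -0.0, 0.3, -0.0, -0.0, 0.0], [1.0, -0.0, -0.0, 0.3, -0.0, -0.0, 0.0], [1.0, -0.0, -0.0, 0.3, -0.0, -0.0, 0.0]] max 0.3 0.0004126372795403348
```

>>> play_rows --pt "0 0 0 0 0 0 0" --pt "0 0 0 0 0 0 0" --pt "0 0 0 -5 0 0 0" --pt "0 0 0 -15 0 0 0" --pt "0 0 0 -25 0 0 0" --pt "0 0 0 -25 0 0 0" --pt "0 0 0 -20 0 0 0" --pt "0 0 0 -8 0 0 0"

```text
clock: 38.75
tool_pos: [0.5271, 0.3752, 0.1122]
eef_rot: [0.732, 0.682, 0.0, -0.0]
contact_force: [-0.7, 0.3, -1.0]
opening: 0.627
```

```bash
python3 plan.py 467.4 -86 115 35 16 0
```

```text
t 38.75 p [527.1 375.2 112.2] yaw 86.0 d -51.0 tilt [0.    0.001] op 0.627 F [-0.7  0.3 -1. ] q7 0.18
[[0.0, -29.0, -1.7, -0.2, -0.0, -0.0, 0.056], [0.0, -29.1, -0.1, -0.2, -0.0, -0.0, 0.056], [0.0, -29.0, 1.5, -0.2, -0.0, -0.0, 0.056], [0.0, -28.9, 3.1, -0.2, -0.0, -0.0, 0.056], [0.0, -28.7, 4.7, -0.2, -0.0, -0.0, 0.056], [0.0, -28.4, 6.3, -0.2, -0.0, -0.0, 0.056], [0.0, -28.0, 7.9, -0.2, -0.0, -0.0, 0.056], [0.0, -27.5, 9.4, -0.2, -0.0, -0.0, 0.056], [0.0, -26.9, 11.0, -0.2, -0.0, -0.0, 0.056], [0.0, -26.3, 12.4, -0.2, -0.0, -0.0, 0.056], [0.0, -25.5, 13.9, -0.2, -0.0, -0.0, 0.056], [0.0, -24.7, 15.3, -0.2, -0.0, -0.0, 0.056], [0.0, -23.8, 16.6, -0.2, -0.0, -0.0, 0.056], [0.0, -22.9, 17.9, -0.2, -0.0, -0.0, 0.056], [0.0, -21.9, 19.2, -0.2, -0.0, -0.0, 0.056], [0.0, -20.8, 20.4, -0.2, -0.0, -0.0, 0.056]] max 29.1 0.05559940469978774
```

>>> play_rows --pt "0 -15 -1 0 0 0 0.03" --pt "0 -28 0 0 0 0 0.06" --pt "0 -31 1 0 0 0 0.06" --pt "0 -31 3 0 0 0 0.06" --pt "0 -30 5 0 0 0 0.06" --pt "0 -30 7 0 0 0 0.06" --pt "0 -29 9 0 0 0 0.06" --pt "0 -28 10 0 0 0 0.06"

```text
clock: 39.75
tool_pos: [0.4921, 0.1343, 0.1075]
eef_rot: [0.872, 0.49, -0.007, 0.001]
contact_force: [0.6, -0.3, -1.6]
opening: 0.628
```

```bash
python3 plan.py 467.4 -86 115 35 8 0
```

```text
t 39.75 p [492.1 134.3 107.5] yaw 58.7 d -23.7 tilt [-0.011 -0.008] op 0.628 F [ 0.6 -0.3 -1.6] q7 -0.11
[[0.0, -25.1, 11.7, -0.7, -0.0, 0.002, 0.052], [0.0, -24.5, 12.9, -0.7, -0.0, 0.002, 0.052], [0.0, -23.8, 14.2, -0.8, -0.0, 0.002, 0.052], [0.0, -23.0, 15.4, -0.8, -0.0, 0.002, 0.052], [0.0, -22.2, 16.6, -0.8, -0.0, 0.002, 0.052], [0.0, -21.3, 17.7, -0.9, -0.0, 0.002, 0.052], [0.0, -20.4, 18.8, -0.9, -0.0, 0.002, 0.052], [0.0, -19.4, 19.8, -0.9, -0.0, 0.002, 0.052]] max 25.1 0.05170564676409713
```

>>> play_rows --pt "0 -25 11 -1 0 0.003 0.052" --pt "0 -26 13 -1 0 0.003 0.052" --pt "0 -26 15 -1 0 0.003 0.052" --pt "0 -25 16 -1 0 0.002 0.052" --pt "0 -24 17 -1 0 0.002 0.052" --pt "0 -20 16 -1 0 0 0.04" --pt "0 -12 10 0 0 0 0.02" --pt "0 -4 4 0 0 0 0"

```text
clock: 40.75
tool_pos: [0.453, -0.0733, 0.1108]
eef_rot: [0.944, 0.331, -0.01, -0.001]
contact_force: [0.5, 0.5, -0.9]
opening: 0.629
```

>>> play_rows --pt "0 0 0 0 0 0 0" --pt "0 0 0 0 0 0 0" --pt "0 0 0 0 0 0 0" --pt "0 0 0 0 0 0 0" --pt "0 0 0 0 0 0 0" --pt "0 0 0 0 0 0 0" --pt "0 0 0 0 0 0 0" --pt "0 0 0 0 0 0 0"

```text
clock: 41.75
tool_pos: [0.4539, -0.0699, 0.1108]
eef_rot: [0.943, 0.333, -0.009, -0.002]
contact_force: [0.1, -0.2, -1.3]
opening: 0.629
```

```bash
python3 plan.py 467.4 -86 70 35 4 0
```

```text
t 41.75 p [453.9 -69.9 110.8] yaw 38.9 d -3.9 tilt [-0.018 -0.002] op 0.629 F [ 0.1 -0.2 -1.3] q7 -0.08
[[0.0, 0.3, 5.4, 10.1, -0.002, 0.004, 0.017], [0.0, 0.3, 5.3, 10.2, -0.002, 0.004, 0.017], [0.0, 0.4, 5.3, 10.2, -0.002, 0.004, 0.017], [0.0, 0.4, 5.3, 10.2, -0.002, 0.004, 0.017]] max 10.2 0.017126058348843842
```

>>> play_rows --pt "0 0 6 3 -0.003 0.006 0" --pt "0 0 7 8 -0.003 0.006 0" --pt "0 0 5 10 -0.002 0.004 0" --pt "0 0 2 10 0 0 0" --pt "0 0 0 6 0 0 0" --pt "0 0 0 2 0 0 0" --pt "0 0 0 0 0 0 0" --pt "0 0 0 0 0 0 0"

```text
clock: 42.75
tool_pos: [0.4669, -0.0866, 0.0683]
eef_rot: [0.943, 0.333, 0.0, -0.001]
contact_force: [-0.6, -0.2, 0.1]
opening: 0.628
```

```bash
python3 plan.py 467.4 -86 60 39 4 0
```

```text
t 42.75 p [466.9 -86.6  68.3] yaw 38.9 d 0.1 tilt [-0.     0.002] op 0.628 F [-0.6 -0.2  0.1] q7 -0.13
[[0.0, 0.2, -0.0, 2.1, -0.0, -0.0, -0.0], [0.0, 0.2, -0.0, 2.1, -0.0, -0.0, -0.0], [0.0, 0.2, -0.0, 2.1, -0.0, -0.0, -0.0], [0.0, 0.2, -0.0, 2.1, -0.0, -0.0, -0.0]] max 2.1 0.0004382467456967204
```

```bash
python3 -c "
from h import *
im2=snap('scene','b1s'); cv2.imwrite('pics/b1c.png',cv2.resize(im2[100:200,200:300],(500,500),interpolation=cv2.INTER_CUBIC))
print(proj('scene',[[.4674,-.086,.038],[.4674,-.086,.0948]]))"
```

```text
[[251.42097012 163.67434063]
 [250.78573416 146.13751038]]
```

View pics/b1c.png

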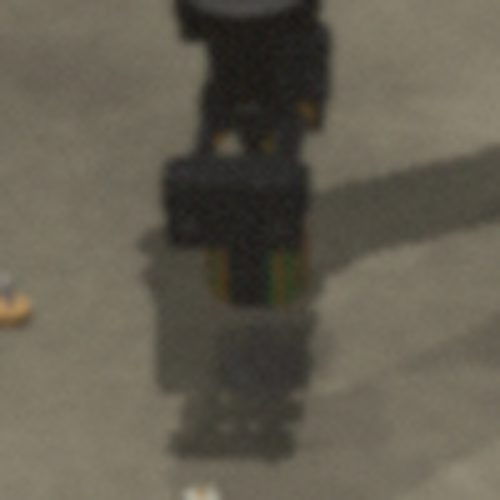

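The choke is centred at about column 252, matching the post at 251–252. Lowering with a force check.

>>> play_rows --pt "0 0.5 0 4 0 0 0" --pt "0 0.3 0 7 0 0 0" --pt "0 0 0 8 0 0 0" --pt "0 0 0 7 0 0 0" --pt "0 0 0 4 0 0 0" --pt "0 0 0 1 0 0 0" --pt "0 0 0 0 0 0 0" --pt "0 0 0 0 0 0 0"

```text
clock: 43.8
tool_pos: [0.4679, -0.0858, 0.0352]
eef_rot: [0.943, 0.333, 0.001, -0.001]
contact_force: [-0.2, 0.7, -1.0]
opening: 0.629
```

```bash
python3 plan.py 467.4 -86 20 39 4 0
```

```text
t 43.8 p [467.9 -85.8  35.2] yaw 38.9 d 0.1 tilt [0.    0.002] op 0.629 F [-0.2  0.7 -1. ] q7 -0.21
[[0.0, -0.1, -0.0, 3.8, -0.0, -0.0, -0.0], [0.0, -0.1, -0.0, 3.8, -0.0, -0.0, -0.0], [0.0, -0.1, -0.0, 3.8, -0.0, -0.0, -0.0], [0.0, -0.1, -0.0, 3.8, -0.0, -0.0, -0.0]] max 3.8 0.00044130666637275123
```

The choke's underside is below the pin's top and nothing is touching, so the pin is in the hole.

>>> play_rows --pt "0 0 0 4 0 0 0" --pt "0 0 0 5 0 0 0" --pt "0 0 0 4 0 0 0" --pt "0 0 0 2 0 0 0" --pt "0 0 0 0.5 0 0 0" --pt "0 0 0 0 0 0 0" --pt "0 0 0 0 0 0 0" --pt "0 0 0 0 0 0 0"

```text
clock: 44.8
tool_pos: [0.4682, -0.0857, 0.0189]
eef_rot: [0.943, 0.333, 0.001, -0.001]
contact_force: [0.1, -1.1, -2.0]
opening: 0.63
```

```bash
python3 plan.py 467.4 -86 16 39 4 0
```

```text
t 44.8 p [468.2 -85.7  18.9] yaw 38.9 d 0.1 tilt [0.001 0.002] op 0.63 F [ 0.1 -1.1 -2. ] q7 -0.24
[[0.0, -0.2, -0.1, 0.7, -0.0, -0.001, -0.0], [0.0, -0.2, -0.1, 0.7, -0.0, -0.001, -0.0], [0.0, -0.2, -0.1, 0.7, -0.0, -0.001, -0.0], [0.0, -0.2, -0.1, 0.7, -0.0, -0.001, -0.0]] max 0.7 0.0006109443330482429
```

>>> play_rows --pt "0 0 0 1 0 0 0" --pt "0 0 0 1 0 0 0" --pt "0 0 0 0.7 0 0 0" --pt "0 0 0 0.5 0 0 0" --pt "0 0 0 0.3 0 0 0" --pt "0 0 0 0.3 0 0 0" --pt "0 0 0 0 0 0 0" --pt "0 0 0 0 0 0 0"

```text
clock: 45.8
tool_pos: [0.4683, -0.0858, 0.0153]
eef_rot: [0.943, 0.333, 0.001, -0.001]
contact_force: [0.2, 0.1, 0.0]
opening: 0.63
```

```bash
python3 plan.py 467.4 -86 16 39 4 0
```

```text
t 45.8 p [468.3 -85.8  15.3] yaw 38.9 d 0.1 tilt [0.002 0.002] op 0.63 F [0.2 0.1 0. ] q7 -0.25
[[0.0, -0.2, -0.1, -0.2, -0.0, -0.001, -0.0], [0.0, -0.2, -0.1, -0.2, -0.0, -0.001, -0.0], [0.0, -0.2, -0.1, -0.2, -0.0, -0.001, -0.0], [0.0, -0.2, -0.1, -0.2, -0.0, -0.001, -0.0]] max 0.2 0.0007089124084226634
```

>>> play_rows --pt "0 0 0 0.3 0 0 0" --pt "0 0 0 0.3 0 0 0" --pt "0 0 0 0 0 0 0" --pt "0.66 0 0 0 0 0 0" --pt "0.75 0 0 0 0 0 0" --pt "0.9 0 0 0 0 0 0" --pt "1 0 0 0 0 0 0" --pt "1 0 0 -3 0 0 0"

```text
clock: 46.8
tool_pos: [0.4684, -0.0857, 0.0179]
eef_rot: [0.943, 0.333, 0.001, -0.001]
contact_force: [0.4, -1.4, 0.1]
opening: 1.004
```

>>> play_rows --pt "1 0 0 -10 0 0 0" --pt "1 0 0 -30 0 0 0" --pt "1 0 0 -40 0 0 0" --pt "1 0 0 -40 0 0 0" --pt "1 0 0 -30 0 0 0" --pt "1 0 0 -15 0 0 0" --pt "1 0 0 -5 0 0 0" --pt "1 0 0 0 0 0 0"

```text
clock: 47.8
tool_pos: [0.4665, -0.0867, 0.1942]
eef_rot: [0.943, 0.334, -0.0, -0.0]
contact_force: [-0.4, -0.4, 0.5]
opening: 1.0
```

```bash
python3 plan.py 230 -580 240 -68 16 1 |cut -c1-500
```

```text
t 47.8 p [466.5 -86.7 194.2] yaw 39.0 d -107.0 tilt [-0.001  0.001] op 1.0 F [-0.4 -0.4  0.5] q7 0.11
[[1.0, -30.9, 14.7, -2.9, -0.0, 0.0, 0.117], [1.0, -29.0, 18.2, -2.9, -0.0, 0.0, 0.117], [1.0, -26.6, 21.4, -2.9, -0.0, 0.0, 0.117], [1.0, -24.0, 24.4, -2.9, -0.0, 0.0, 0.117], [1.0, -21.0, 27.0, -2.9, -0.0, 0.0, 0.117], [1.0, -17.7, 29.3, -2.9, -0.0, 0.0, 0.117], [1.0, -14.2, 31.1, -2.9, -0.0, 0.0, 0.117], [1.0, -10.4, 32.6, -2.9, -0.0, 0.0, 0.117], [1.0, -6.6, 33.5, -2.9, -0.0, 0.0, 0.117], [1.0, -2.6, 34.1, -2.9, -0.0, 0.0, 0.117], [1.0, 1.4, 34.2, -2.9, -0.0, 0.0, 0.117], [1.0, 5.3, 33.8, -2
```

Back the arm away so both cameras see everything.

>>> play_rows --pt "1 -20 10 -3 0 0 0.1" --pt "1 -29 18 -3 0 0 0.11" --pt "1 -27 21 -3 0 0 0.11" --pt "1 -24 24 -3 0 0 0.11" --pt "1 -21 27 -3 0 0 0.11" --pt "1 -18 29 -3 0 0 0.11" --pt "1 -14 31 -3 0 0 0.11" --pt "1 -10 32 -3 0 0 0.11"

```text
clock: 48.8
tool_pos: [0.3411, -0.3352, 0.2144]
eef_rot: [0.992, -0.125, -0.008, -0.0]
contact_force: [1.4, 0.1, -0.6]
opening: 0.999
```

>>> play_rows --pt "1 -7 33 -3 0 0 0.11" --pt "1 -3 34 -3 0 0 0.11" --pt "1 1 34 -3 0 0 0.11" --pt "1 5 33 -3 0 0 0.11" --pt "1 9 32 -3 0 0 0.1" --pt "1 8 20 0 0 0 0.05" --pt "1 4 8 0 0 0 0" --pt "1 0 0 0 0 0 0"

```text
clock: 49.8
tool_pos: [0.232, -0.524, 0.2254]
eef_rot: [0.9, -0.436, -0.017, 0.003]
contact_force: [-0.5, -0.1, -0.1]
opening: 0.999
```

```bash
cat > fin.py <<'E'
from fit import *
Pf={'cap':(.658,.154,0,.003),'trafo':(.5475,-.3875,np.radians(117.7),.004),'hs':(.411,.296,np.radians(-4.2),.004),'choke':(.468,-.086,0,.008)}
M2={k:[m+np.array([0,0,Pf[k][3]]) for m in M[k]] for k in Pf}
M.update(M2)
for n in('top','scene'):
    img=snap(n,'end_'+n); vis=[]
    for k,p in Pf.items():
        h=24;kk=8; c=np.round(proj(n,[p[0],p[1],.03])[0]).astype(int); org=c-h
        v=cv2.resize(cv2.convertScaleAbs(img[org[1]:org[1]+2*h,org[0]:org[0]+2*h],alpha=1.5),None,fx=kk,fy=kk,interpolation=cv2.INTER_CUBIC)
        ct=cv2.findContours(render(n,k,p[:3],org,h,kk),cv2.RETR_EXTERNAL,cv2.CHAIN_APPROX_NONE)[0]
        cv2.drawContours(v,ct,-1,(0,0,255),1); vis.append(cv2.resize(v,(196,290) if 0 else (196,196),interpolation=cv2.INTER_AREA))
    if n=='top': a=np.hstack(vis)
    else: cv2.imwrite('pics/end_m.png',np.vstack([a,np.hstack(vis)]))
E
python3 fin.py; python3 plan.py 230 -580 240 -68 1 1
```

```text
t 49.9 p [ 233.1 -523.1  225.7] yaw -51.5 d -16.5 tilt [-0.032  0.01 ] op 0.998 F [ 0.2 -0.2  0.4] q7 -0.09
[[1.0, 42.2, 38.1, -14.8, 0.022, 0.025, 0.288]] max 42.2 0.28770262990961865
```

View pics/end_m.png

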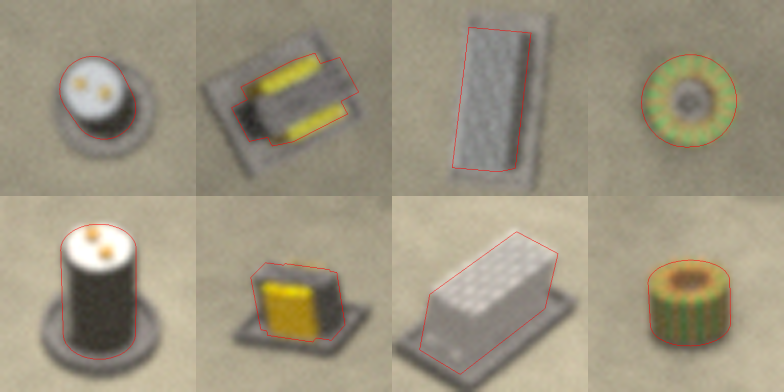

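View pics/end_scene.png

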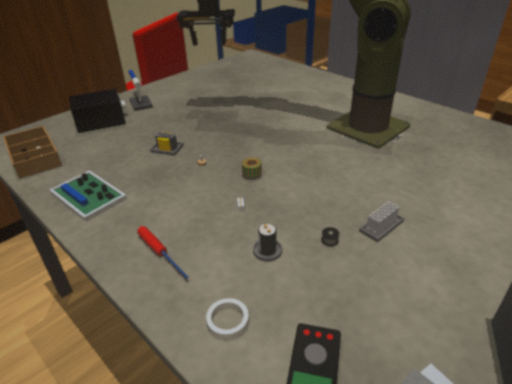

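All four outlines match the fully seated poses to about 1 pixel in both views, and the arm is clear. Handing in.

```bash
python3 -c "
from plant import r
print(r.get_state()['clock']); print(r.finish_job())"
```

```text
49.9
the job is handed in; nothing more can be done
None
```

All four parts are in their holders, placed in the order you gave: capacitor in the cup, transformer in the short tray, heat sink in the long tray, choke over the post. I handed the job in at 49.9 s of the 109 s allowed; it gives no verdict.

- **Setting down:** I lowered each part in steps of 1 mm or less for the last few millimetres. I released it only once the force reading showed the holder taking its weight, within about 0.5 mm of the expected height. The largest contact reading between moves was about 3 N.
- **Final picture check:** in both cameras each part's outline agrees with the fully seated, upright pose to about 1–2 pixels (roughly 2–4 mm). The transformer and choke show the most offset, which I put down to calibration error. The arm was clear of everything.
- **Disagreements:** the two cameras differed by up to about 3 mm on positions at the start. They also differed by 4–9° on the heat sink's and transformer's angles. I averaged the positions and used the top camera's angles, and both grips closed at the expected widths.

No check failed.

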